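# Rotate three sample carriers between heater, cooler and shaker

## Task

The next step of the run is due, so move the sample carriers on: the small vials go from the heater to the cooler, the large vials from the cooler to the shaker, and the troughs from the shaker to the heater. Make room by standing one of them on the empty parking nest for the time being; at the end that nest is empty again. Carry them upright by their handles, set each down flat and square inside its corner guides without dropping it, and leave the bottle, tip box and beaker where they are.

Things in the scene. Friction and masses are not known exactly. Their poses are not given: they have to be found in the camera images.
- small_vials: Carrier of 24 small brown vials with black caps, four rows of six, 38 mm high. Flat underside 128 (x) x 86 mm (y), origin at its centre, z up; same either way round. Stiff handle bar along x over the middle on posts at x=+-58; its black grip sleeve, 74 long (x), 12 thick (y), spans heights 90 to 110 mm (overall height 110). About 0.3 kg. Starts on the heater.
- large_vials: Carrier of 8 large clear vials with white caps, two rows of four, 64 mm high. Flat underside 128 (x) x 86 mm (y), origin at its centre, z up; same either way round. Stiff handle bar along x over the middle on posts at x=+-58; its black grip sleeve, 74 long (x), 12 thick (y), spans heights 90 to 110 mm (overall height 110). About 0.4 kg. Starts on the cooler.
- troughs: Carrier of two long white lidded reagent troughs, 57 mm high, one each side of the handle. Flat underside 128 (x) x 86 mm (y), origin at its centre, z up; same either way round. Stiff handle bar along x over the middle on posts at x=+-58; its black grip sleeve, 74 long (x), 12 thick (y), spans heights 90 to 110 mm (overall height 110). About 0.35 kg. Starts on the shaker.
- heater: Block heater: white housing 176 x 134 mm; on its +x side, lower than the nest, a control head with black display and one large round black dial, to x=+150 mm. Nest floor 60 mm above the deck. Nest: level floor, 146 (x) x 104 mm (y) clear between four corner guides 4 mm high. Origin: centre of the nest floor; z up. Fixed.
- cooler: Plate cooler: black insulating collar 180 x 138 mm round the nest; on its +x side, lower than the nest, a row of upright aluminium fins and a fan strip, to x=+156 mm. Nest floor 66 mm above the deck. Nest: level floor, 146 (x) x 104 mm (y) clear between four corner guides 4 mm high. Origin: centre of the nest floor; z up. Fixed.
- shaker: Plate shaker, switched off (does not move): platform on short columns over a wide grey-green base 142 mm wide, which shows a flat black display and three white keys on its +x side, to x=+148 mm. Nest floor 56 mm above the deck. Nest: level floor, 146 (x) x 104 mm (y) clear between four corner guides 4 mm high. Origin: centre of the nest floor; z up. Fixed.
- parking_nest: Parking nest: bare aluminium plate 164 x 122 mm on four pillars, no housing or controls; empty at the start. Nest floor 46 mm above the deck. Nest: level floor, 146 (x) x 104 mm (y) clear between four corner guides 4 mm high. Origin: centre of the nest floor; z up. Fixed.
- bottle: Bystander: closed brown glass reagent bottle standing upright, 60 mm across, 125 mm tall, origin under its centre.
- tip_box: Bystander: grey box of pipette tips, 122 x 82 mm, 52 mm tall, origin under its centre.
- beaker: Bystander: clear glass beaker standing upright, 60 mm across, 70 mm tall, origin under its centre.

How it is judged (in metres and radians):
On the way:
1. one of the three carriers is set down on the parking nest and let go (((horizontal distance between small_vials and parking_nest below 0.013 m and z of small_vials in the frame of parking_nest between -0.003 and 0.003 m and angle between the x axis of small_vials and the x axis of parking_nest, either way round below 0.16 rad and angle between small_vials's own z axis and vertical below 0.03 rad and linear speed of small_vials below 0.02 m/s and angular speed of small_vials below 0.1 rad/s and contact force between the fingers and small_vials below 0.05 N) or (horizontal distance between large_vials and parking_nest below 0.013 m and z of large_vials in the frame of parking_nest between -0.003 and 0.003 m and angle between the x axis of large_vials and the x axis of parking_nest, either way round below 0.16 rad and angle between large_vials's own z axis and vertical below 0.03 rad and linear speed of large_vials below 0.02 m/s and angular speed of large_vials below 0.1 rad/s and contact force between the fingers and large_vials below 0.05 N) or (horizontal distance between troughs and parking_nest below 0.013 m and z of troughs in the frame of parking_nest between -0.003 and 0.003 m and angle between the x axis of troughs and the x axis of parking_nest, either way round below 0.16 rad and angle between troughs's own z axis and vertical below 0.03 rad and linear speed of troughs below 0.02 m/s and angular speed of troughs below 0.1 rad/s and contact force between the fingers and troughs below 0.05 N))), for 0.2 s.
At the end, for the whole second after the job is handed in: Small vials on the cooler, large vials on the shaker, troughs on the heater, each flat between the corner guides (centre within 13 mm, height within 3 mm, long sides parallel within 9 degrees, level within 1.7 degrees), released and at rest; the parking nest is empty (horizontal distance between small_vials and cooler below 0.013 m and z of small_vials in the frame of cooler between -0.003 and 0.003 m and angle between the x axis of small_vials and the x axis of cooler, either way round below 0.16 rad and angle between each of small_vials, large_vials, troughs's own z axis and vertical below 0.03 rad and linear speed of each of small_vials, large_vials, troughs below 0.02 m/s and angular speed of each of small_vials, large_vials, troughs below 0.1 rad/s and contact force between the fingers and small_vials below 0.05 N and horizontal distance between large_vials and shaker below 0.013 m and z of large_vials in the frame of shaker between -0.003 and 0.003 m and angle between the x axis of large_vials and the x axis of shaker, either way round below 0.16 rad and contact force between the fingers and large_vials below 0.05 N and horizontal distance between troughs and heater below 0.013 m and z of troughs in the frame of heater between -0.003 and 0.003 m and angle between the x axis of troughs and the x axis of heater, either way round below 0.16 rad and contact force between the fingers and troughs below 0.05 N); the robot touches nothing.
It fails at once if a carrier is tipped by more than 25 degrees (angle between any of small_vials, large_vials, troughs's own z axis and vertical above 0.44 rad).
It fails at once if a carrier is dropped (falls freely more than about 25 mm) or thrown ((contact force between the fingers and small_vials below 0.05 N and linear speed of small_vials above 0.7 m/s) or (contact force between the fingers and large_vials below 0.05 N and linear speed of large_vials above 0.7 m/s) or (contact force between the fingers and troughs below 0.05 N and linear speed of troughs above 0.7 m/s)).
It fails at once if the bottle, tip box or beaker is pushed more than 25 mm or knocked over (distance of any of bottle, tip_box, beaker from where it was at the start of the episode above 0.025 m or angle between any of bottle, tip_box, beaker's own z axis and vertical above 0.5 rad).
It also fails if it takes over 136 s, if anything falls off the work surface, if the arm or the gripper's body presses on something with over 40 N, if the wrist force passes 120 N, or if a joint passes its speed limit or range.

## Robot

A 7-joint arm with a two-finger parallel gripper is mounted at the origin on the work surface. World frame = base frame: x ahead of the robot, y to its left, z up, the work surface at z = 0. Lengths are in m, angles in degrees, forces in N, time in s.
With the tool pointing down it reaches from about 0.425 to 0.825 m from the base axis. Payload 3.6 kg.
Tool frame: the origin (TCP) lies at the very end of the fingers, on their centre line; the grasp point (between the pads) lies robot.grasp_offset behind it (robot.grasp_offset is the distance from the TCP to the grasp point, in m); x points along the fingers, z is the direction in which the jaws open and shut, and the axes are right-handed (so a half turn about x gives the same grasp; the last joint's range is limited). The gripper opens to 93 mm and grips with 3 to 60 N. Pads are 15 mm wide; open, the fingers measure 128 mm over their backs; the gripper's body (75 mm by 188 mm) begins 65 mm behind the grasp point.
Start: joints at [-70.846, 35.231, -0.722, 81.555, 0.464, 63.22, -2.315], TCP at [0.229, 0.608, 0.219] pointing down, gripper open.
Joint ranges: [-178.69, 178.69], [-17.37, 117.87], [-77.05, 75.6], [15.02, 138.74], [-78.02, 258.01], [0.78, 113.62], [-162.83, 162.83]. Speed limits (degrees/s): [159.86, 159.86, 180, 180, 180, 180, 180].

## Interface

Orientations are given as [roll, pitch, yaw] about the fixed x, y, z axes, in that order (R = Rz(yaw) Ry(pitch) Rx(roll)).
In Python, from bench import robot gives the robot as it stands.
- The arm moves only by the shell command python3 -m pendant 'ROWS'. ROWS is JSON, a list of rows, each a list of 7 numbers: the shift along the tool's x, y, z in cm, then the turn, a rotation vector about the tool's x, y, z in degrees, then the finger opening in cm, from 0 to 9.3. A call has 1 to 10 rows; each row shifts and turns the commanded pose from where the row before left it, along the tool's axes as they then stand; what a row does not reach is not made up. A row lasts 1/12 s, in which the tool goes at most 41.7 mm and 7.16 degrees, less where a joint would pass 70% of its speed; a pose out of reach is approached as far as the arm can. A call with a gripper value outside its range is refused whole. The fingers move at their own pace and stop on an object; the grip force is fixed at half the most. Time passes only in rows, so rows that do not move let the fingers close. It gives the time, the measured TCP pose, the force and the opening at its end, in the units of the state.
- robot.get_state(): the state, without advancing time (a new reading comes with each control period).
- robot.snapshot(name): name is "side" or "top" or "wrist"; returns a dict with "image" (384x512x3 uint8, blue, green, red), "z_map" (384x512 float32, m along the optical axis (not along the pixel's ray), 0 where there is no reading), "camera_matrix" (3x3 intrinsics, pixels), "rvec" (rotation vector, rad) and "tvec" (3), from world to camera coordinates, as OpenCV has them. Camera axes: x right, y down, z forward; pixel columns grow to the right and rows downward; lengths in m; the calibration is good to about 2 mm. A picture is of the moment at which its call begins.
- robot.job_done(): hands the job in, once; it reports no verdict.
The state is a dict: "t": time; "q": joint angles; "joint_vel": joint speeds; "tau": joint torques, N m; "tcp_pos": TCP position; "tcp_rot": TCP orientation; "force": force on the tool from outside, world axes, zero at the start; "moment": the same for the moment, N m; "gripper_width": opening from 0.0 (shut) to 1.0 (fully open).
Only numpy, scipy, OpenCV 4.12 (cv2) and the standard library are available. Lean on these libraries where they do the work, as an engineer would, in place of code of your own. Each camera call takes 0.05 s, during which the arm holds its last target.

## Working session

There is one attempt and no reset: what is moved stays moved. The work goes in short steps, Python scripts to look and compute and a shell command to move; the robot and the scene stay as the last step left them, time stands still between calls to the robot, and variables do not carry over. Pictures are saved under pics/ and viewed, and the job is handed in when it is done.

```bash
ls; mkdir -p pics
cat > h.py <<'E'
import numpy as np, cv2
from bench import robot
from scipy.spatial.transform import Rotation as R
def snap(n,fn):
    s=robot.snapshot(n); np.savez('pics/'+fn+'.npz',**{k:np.array(v) for k,v in s.items()})
    cv2.imwrite('pics/'+fn+'.png',s['image']); return s
def load(fn): return dict(np.load('pics/'+fn+'.npz'))
def world(s):
    K=s['camera_matrix'];Rm=cv2.Rodrigues(s['rvec'])[0];z=s['z_map']
    v,u=np.mgrid[:z.shape[0],:z.shape[1]]
    P=np.stack([(u-K[0,2])/K[0,0]*z,(v-K[1,2])/K[1,1]*z,z],-1)
    return (P-s['tvec'].reshape(3))@Rm
def ray(s,u,v,h):
    K=s['camera_matrix'];Rm=cv2.Rodrigues(s['rvec'])[0];c=-Rm.T@s['tvec'].reshape(3)
    d=Rm.T@np.array([(u-K[0,2])/K[0,0],(v-K[1,2])/K[1,1],1]); return c+d*(h-c[2])/d[2]
E
python3 - <<'E'
from h import *
print(robot.get_state(), robot.grasp_offset)
for n in('top','side','wrist'):
    s=snap(n,n+'0'); print(n,s['tvec'].ravel(),s['rvec'].ravel(),s['camera_matrix'][0,0])
E
```

```text
pics
{'t': 0.0, 'q': array([-70.84579743,  35.28608884,  -0.72352681,  81.64121585,
         0.46524818,  63.21966045,  -2.31435259]), 'joint_vel': array([-0.07266667,  0.0288544 , -0.0590892 , -0.0279792 ,  0.00067872,
        0.04223833, -0.04240751]), 'tau': array([ 8.54798668e-05, -4.58933508e+01,  2.09239027e-01, -1.65738916e+01,
       -6.10778946e-02,  2.05632846e-02,  2.35765337e-04]), 'tcp_pos': array([0.22917732, 0.60740706, 0.21751758]), 'tcp_rot': array([-178.9297537 ,   89.85592917, -109.59702084]), 'force': array([0.5199422 , 0.22640999, 0.37672183]), 'moment': array([ 0.00771561,  0.01508018, -0.03633943]), 'gripper_width': 1.0004778308607618} 0.0188
top [0.01289514 0.55060592 1.26992909] [ 2.15418283 -2.1718776   0.07928826] 493.47402765034
side [0.55749617 0.1382309  0.84850845] [ 0.33398391 -2.5845639   1.47250314] 413.38998087734774
wrist [-0.64831746 -0.0301828   0.3901889 ] [-2.3995713  -1.65953751 -0.21454831] 314.0810408103587
```

View pics/top0.png

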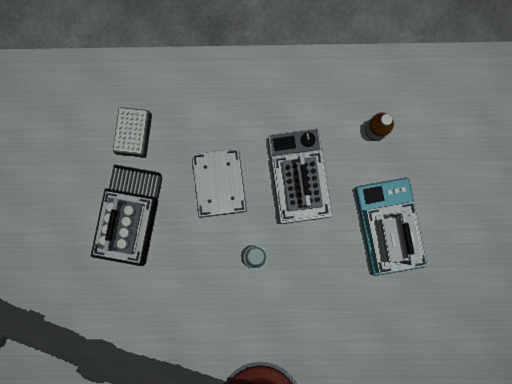

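View pics/side0.png

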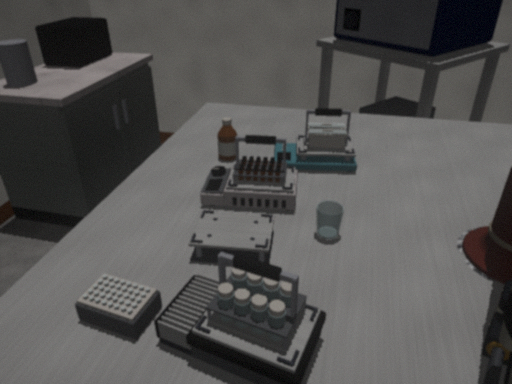

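View pics/wrist0.png

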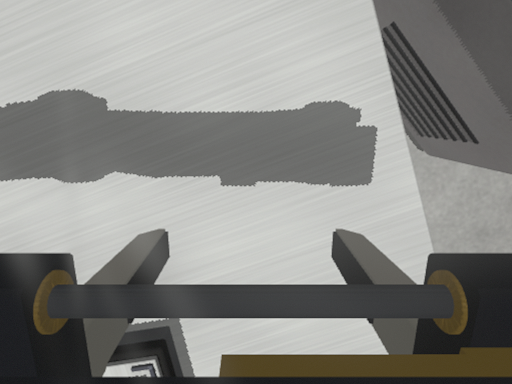

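The top view (up = +x, left = +y) shows the cooler at (125,228), parking nest (219,183), heater (300,187), shaker (397,240), beaker (254,257), bottle (378,126) and tip box (132,132). Next I measure the nests and sleeves.

Run:
```python
from h import *
s=load('top0'); W=world(s)
im=s['image']; hsv=cv2.cvtColor(im,cv2.COLOR_BGR2HSV)
print('deck z',np.median(W[60:100,150:250,2]))
boxes={'cooler':(85,160,170,270,.066),'heater':(262,125,335,228,.060),'shaker':(345,175,432,280,.056)}
for n,(a,b,c,d,h) in boxes.items():
    P=W[b:d,a:c].reshape(-1,3); m=(P[:,2]>h+.085)&(P[:,2]<h+.125)
    rc=cv2.minAreaRect(P[m][:,:2].astype(np.float32)*1000)
    print(n,'handle',m.sum(),rc,np.median(P[m][:,2]))
    # dark ones only
    V=hsv[b:d,a:c,2].reshape(-1); mm=m&(V<60)
    rc=cv2.minAreaRect(P[mm][:,:2].astype(np.float32)*1000); print('   sleeve',mm.sum(),rc, cv2.boxPoints(rc).round(0).tolist())
    m=(abs(P[:,2]-h)<.008); rc=cv2.minAreaRect(P[m][:,:2].astype(np.float32)*1000); print('   floorlevel',m.sum(),rc)
P=W[140:225,185:255].reshape(-1,3); m=(P[:,2]>.035)&(P[:,2]<.06)
print('park',cv2.minAreaRect(P[m][:,:2].astype(np.float32)*1000))
for n,(a,b,c,d,h0) in {'beaker':(235,240,275,275,.05),'bottle':(355,105,400,145,.09),'tip':(105,100,160,160,.04)}.items():
    P=W[b:d,a:c].reshape(-1,3);m=P[:,2]>.02;print(n,P[m].mean(0),P[m].min(0),P[m].max(0))
cv2.imwrite('pics/top0z.png',cv2.resize(im[95:285,80:440],None,fx=2.2,fy=2.2,interpolation=cv2.INTER_CUBIC))
```

```text
deck z 3.644233179289748e-05
cooler handle 339 ((461.2901916503906, 342.1727294921875), (13.683953285217285, 121.4078140258789), 79.84230041503906) 0.17326913269384026
   sleeve 218 ((461.29095458984375, 341.95343017578125), (13.0462646484375, 118.97274017333984), 78.67941284179688) [[402.0, 347.0], [518.0, 324.0], [521.0, 337.0], [404.0, 360.0]]
   floorlevel 1466 ((486.4398498535156, 339.9193420410156), (136.761474609375, 233.6575164794922), 79.5656509399414)
heater handle 272 ((564.005859375, -111.31451416015625), (122.63064575195312, 12.265932083129883), 7.099794864654541) 0.16765789049693186
   sleeve 176 ((561.3778076171875, -111.64183807373047), (116.01177215576172, 12.265932083129883), 7.099794864654541) [[503.0, -113.0], [505.0, -125.0], [620.0, -111.0], [618.0, -98.0]]
   floorlevel 1637 ((584.619873046875, -108.06156158447266), (224.48870849609375, 132.98733520507812), 7.629431247711182)
shaker handle 340 ((424.80633544921875, -348.5226135253906), (121.85113525390625, 13.47353744506836), 9.423088073730469) 0.16279323365898174
   sleeve 225 ((423.53643798828125, -348.2496337890625), (118.1803207397461, 13.014811515808105), 8.663875579833984) [[364.0, -351.0], [366.0, -364.0], [483.0, -346.0], [481.0, -333.0]]
   floorlevel 1518 ((426.7598876953125, -349.1384582519531), (164.15213012695312, 123.33555603027344), 9.585700035095215)
park ((572.8944702148438, 102.31668853759766), (164.72315979003906, 122.13473510742188), 6.829631805419922)
beaker [0.37984908 0.00834226 0.09643706] [ 0.35227927 -0.01974393  0.02015021] [0.428557   0.03570088 1.31607579]
bottle [ 0.70477895 -0.30579213  0.09544095] [ 0.428557   -0.34515604  0.02016453] [ 0.74375572 -0.01834368  1.31607579]
tip [0.70722539 0.32931603 0.05408912] [ 0.428557   -0.01834368  0.02011485] [0.77712336 0.381834   1.31607579]
```

View pics/top0z.png

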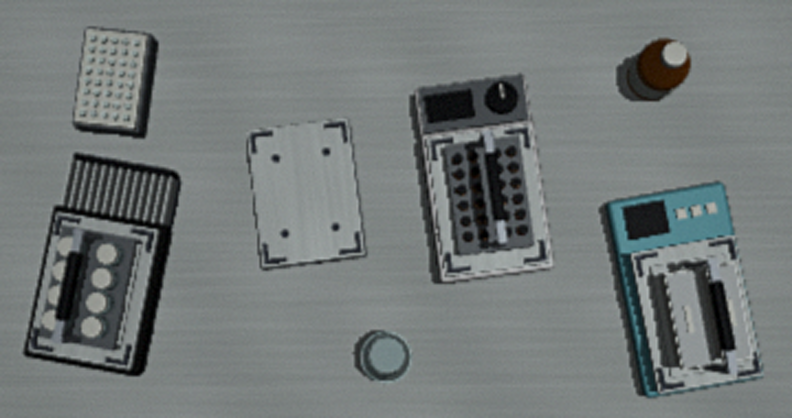

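Run:
```python
from h import *
s=load('top0'); W=world(s); hsv=cv2.cvtColor(s['image'],cv2.COLOR_BGR2HSV)
N={'cooler':(85,160,170,270,.066,-10.3,(.461,.342)),'heater':(262,125,335,228,.060,7.1,(.562,-.1115)),'shaker':(345,175,432,280,.056,9.4,(.425,-.3485)),'park':(185,140,255,225,.046,6.8,(.573,.102))}
for n,(a,b,c,d,h,yaw,c0) in N.items():
    P=W[b:d,a:c].reshape(-1,3);V=hsv[b:d,a:c,2].reshape(-1)
    y=np.radians(yaw);ex=np.array([np.cos(y),np.sin(y)]);ey=np.array([-ex[1],ex[0]])
    q=P[:,:2]-c0; X=q@ex;Y=q@ey
    m=(abs(P[:,2]-h)<.007)&(abs(X)<.1)&(abs(Y)<.075)
    print(n,'z levels',np.percentile(P[m][:,2],[5,25,50,75,95]).round(4))
    print('  all X',np.percentile(X[m],[0,1,50,99,100]).round(3),'Y',np.percentile(Y[m],[0,1,50,99,100]).round(3))
    g=m&(V<110)&(abs(X)<.08)&(abs(Y)<.058)&((abs(X)>.05))&(abs(Y)>.03)
    print('  guides n',g.sum(),'z',np.median(P[g][:,2]).round(4))
    for sx in(-1,1):
        for sy in(-1,1):
            k=g&(X*sx>0)&(Y*sy>0)
            if k.sum(): print('   ',sx,sy,k.sum(),X[k].min().round(4),X[k].max().round(4),Y[k].min().round(4),Y[k].max().round(4))
    k=cv2.minAreaRect((P[g][:,:2]*1000).astype(np.float32)); print('  rect',k)
    cen=[c0];
```

```text
cooler z levels [0.0601 0.0644 0.0665 0.0686 0.0717]
  all X [-0.091 -0.088 -0.009  0.083  0.095] Y [-0.066 -0.062 -0.023  0.068  0.071]
  guides n 175 z 0.0688
    -1 -1 52 -0.0799 -0.0505 -0.0576 -0.0306
    -1 1 35 -0.0798 -0.057 0.0359 0.0574
    1 -1 58 0.0513 0.0793 -0.058 -0.03
    1 1 30 0.0558 0.0795 0.0302 0.0577
  rect ((460.8133850097656, 341.9598388671875), (115.66594696044922, 159.33946228027344), 79.65302276611328)
heater z levels [0.0542 0.058  0.06   0.0621 0.065 ]
  all X [-0.09  -0.087 -0.021  0.082  0.1  ] Y [-0.065 -0.063  0.012  0.066  0.068]
  guides n 176 z 0.0626
    -1 -1 44 -0.08 -0.0576 -0.0576 -0.0309
    -1 1 42 -0.0799 -0.0515 0.0301 0.058
    1 -1 41 0.0516 0.0758 -0.0571 -0.03
    1 1 49 0.0511 0.076 0.0316 0.0579
  rect ((560.0274047851562, -111.6009750366211), (155.9130096435547, 115.56350708007812), 7.0487236976623535)
shaker z levels [0.0524 0.0552 0.0572 0.0597 0.0622]
  all X [-0.08  -0.079  0.012  0.083  0.084] Y [-0.062 -0.061  0.023  0.06   0.061]
  guides n 182 z 0.0594
    -1 -1 30 -0.0769 -0.0536 -0.0579 -0.0322
    -1 1 58 -0.0774 -0.0502 0.0312 0.0572
    1 -1 43 0.0563 0.0796 -0.058 -0.0309
    1 1 51 0.0503 0.0794 0.0312 0.0571
  rect ((426.1419677734375, -348.6910400390625), (157.08746337890625, 115.09060668945312), 9.346549034118652)
park z levels [0.042  0.0446 0.0463 0.0481 0.0506]
  all X [-0.082 -0.081 -0.001  0.08   0.082] Y [-0.061 -0.06   0.     0.06   0.061]
  guides n 157 z 0.0493
    -1 -1 36 -0.0787 -0.0548 -0.0569 -0.0316
    -1 1 37 -0.0792 -0.0563 0.033 0.0579
    1 -1 42 0.0528 0.0789 -0.0572 -0.0318
    1 1 42 0.0532 0.0783 0.0312 0.0571
  rect ((572.8118896484375, 102.34681701660156), (158.2146453857422, 114.86710357666016), 6.663623809814453)
```

```bash
cat >> h.py <<'E'
def goal(x,y,z,yaw):
    """rotation needed first (tool rotvec, deg), then shift in rotated tool axes (cm)"""
    st=robot.get_state(); R0=R.from_euler('xyz',st['tcp_rot'],degrees=True)
    best=None
    for k in(0,180):
        a=np.radians(yaw+90+k); tz=np.array([np.cos(a),np.sin(a),0]); tx=np.array([0,0,-1.]); ty=np.cross(tz,tx)
        R1=R.from_matrix(np.stack([tx,ty,tz],1)); rv=np.degrees((R0.inv()*R1).as_rotvec())
        sh=R1.inv().apply(np.array([x,y,z])-st['tcp_pos'])*100
        print('opt rot',rv.round(2),'shift after rot',sh.round(2))
    print('tcp',st['tcp_pos'].round(4),'q',st['q'].round(1),'w',round(st['gripper_width']*9.3,2),'F',st['force'].round(1),'t',round(st['t'],2))
E
python3 -c "
from h import *
goal(.564,-.1113,.26,7.1)"
```

```text
opt rot [-27.77  -0.11  -0.03] shift after rot [ -4.22 -24.34 -75.48]
opt rot [ 1.5223e+02 -4.0000e-02  1.5000e-01] shift after rot [-4.22 24.34 75.48]
tcp [0.2292 0.6076 0.2178] q [-70.8  35.3  -0.7  81.6   0.5  63.2  -2.3] w 9.32 F [-0.3  0.9 -0.4] t 0.15
```

```bash
python3 -m pendant '[[-1,0,0,-7,0,0,9.3],[-1,0,0,-7,0,0,9.3],[-1,0,0,-7,0,0,9.3],[-1,0,0,-6.8,-0.1,0,9.3],[0,-1,-3,0,0,0,9.3],[0,-1,-3,0,0,0,9.3],[0,-1,-3,0,0,0,9.3],[0,-1,-3,0,0,0,9.3],[0,-1,-3,0,0,0,9.3],[0,-1,-3,0,0,0,9.3]]'; python3 -c "
from h import *
goal(.564,-.1113,.26,7.1)"
```

```text
t: 0.98
tcp_pos: [0.3117, 0.4353, 0.2581]
tcp_rot: [10.5, 89.9, 107.6]
force: [0.4, -0.4, 0.2]
gripper_width: 0.998
opt rot [ 0.03  0.07 -0.01] shift after rot [ -0.19 -18.28 -57.35]
opt rot [-1.7997e+02  2.0000e-02  1.1000e-01] shift after rot [-0.19 18.28 57.35]
tcp [0.3117 0.4353 0.2581] q [-51.3  22.9  -7.8  97.2   3.4  60.1  36.9] w 9.28 F [ 0.4 -0.4  0.2] t 0.98
```

```bash
python3 -m pendant '[[0,-1,-3.1,0,0,0,9.3],[0,-1,-3.1,0,0,0,9.3],[0,-1,-3.1,0,0,0,9.3],[0,-1,-3.1,0,0,0,9.3],[0,-1,-3.1,0,0,0,9.3],[0,-1,-3.1,0,0,0,9.3],[0,-1,-3.1,0,0,0,9.3],[0,-1,-3.1,0,0,0,9.3],[0,-1,-3.1,0,0,0,9.3],[0,-1,-3.1,0,0,0,9.3]]'; python3 -c "
from h import *
goal(.564,-.1113,.26,7.1)"
```

```text
t: 1.82
tcp_pos: [0.4492, 0.1402, 0.2578]
tcp_rot: [5.7, 89.9, 102.8]
force: [0.3, -0.3, 0.5]
gripper_width: 0.998
opt rot [ 0.04  0.1  -0.01] shift after rot [ -0.22  -8.28 -26.37]
opt rot [-1.7996e+02  1.0000e-02  1.5000e-01] shift after rot [-0.22  8.28 26.37]
tcp [0.4492 0.1402 0.2578] q [-18.7  16.9  -1.7 106.6   0.5  56.5  76.6] w 9.29 F [ 0.3 -0.3  0.5] t 1.82
```

```bash
python3 -m pendant '[[0,-1,-3.1,0,0,0,9.3],[0,-1,-3.1,0,0,0,9.3],[0,-1,-3.1,0,0,0,9.3],[0,-1,-3.1,0,0,0,9.3],[0,-1,-3.1,0,0,0,9.3],[0,-1,-3.1,0,0,0,9.3],[0,-1,-3.1,0,0,0,9.3],[0,-1.3,-3,0,0,0,9.3],[0,0,-1.2,0,0,0,9.3],[0,0,0,0,0,0,9.3]]'; python3 -c "
from h import *
goal(.564,-.1113,.141,7.1)
snap('wrist','w1')"
```

```text
t: 2.65
tcp_pos: [0.5632, -0.1095, 0.2566]
tcp_rot: [111.8, 89.9, -151.4]
force: [-0.2, 0.2, 0.1]
gripper_width: 1.002
opt rot [-0.36 -0.04 -0.09] shift after rot [11.56 -0.05 -0.19]
opt rot [ 1.7964e+02 -1.4000e-01  6.0000e-02] shift after rot [11.56  0.05  0.19]
tcp [ 0.5632 -0.1095  0.2566] q [  6.6  26.4   3.3  91.5  -1.6  62.3 107.1] w 9.32 F [-0.2  0.2  0.1] t 2.65
```

View pics/w1.png

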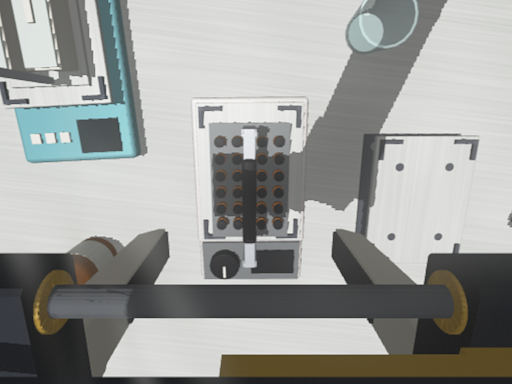

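The wrist view shows the small vials' bar at pixels (250,130)–(250,268), with the heater's guides around (198–302, 106–238). I'll cross-check the position here.

Run:
```python
from h import *
s=load('w1');W=world(s);P=W[110:280,180:320].reshape(-1,3)
m=(P[:,2]>.145)&(P[:,2]<.185);print('bar',m.sum(),cv2.minAreaRect((P[m][:,:2]*1000).astype(np.float32)),np.median(P[m,2]))
# guides outer corners by ray at h+.004
for u,v in((199,107),(303,106),(302,236),(200,238)): print(ray(s,u,v,.064).round(4))
```

```text
bar 1869 ((563.5342407226562, -110.77228546142578), (121.82937622070312, 12.024773597717285), 6.972707748413086) 0.16805757438244076
[ 0.4911 -0.1748  0.064 ]
[ 0.4767 -0.0618  0.064 ]
[ 0.6271 -0.0387  0.064 ]
[ 0.6443 -0.1619  0.064 ]
```

```bash
python3 -m pendant '[[2,0,-0.13,-0.3,0,0,9.3],[2,0,0,0,0,0,9.3],[2,0,0,0,0,0,9.3],[2,0,0,0,0,0,9.3],[1.5,0,0,0,0,0,9.3],[1.1,0,0,0,0,0,9.3],[0.9,0,0,0,0,0,9.3],[0,0,0,0,0,0,9.3]]'; python3 -c "
from h import *
goal(.5635,-.1108,.141,7.0)
snap('wrist','w2')"
```

```text
t: 3.37
tcp_pos: [0.5621, -0.1033, 0.1408]
tcp_rot: [40.0, 89.7, 137.6]
force: [0.9, 0.4, 0.1]
gripper_width: 1.0
opt rot [ 0.6   0.25 -0.21] shift after rot [-0.02 -0.05 -0.76]
opt rot [-179.4     0.33    0.39] shift after rot [-0.02  0.05  0.76]
tcp [ 0.5621 -0.1033  0.1408] q [  6.8  33.3   2.4 100.2  -2.   46.8 107.8] w 9.3 F [0.9 0.4 0.1] t 3.37
```

View pics/w2.png

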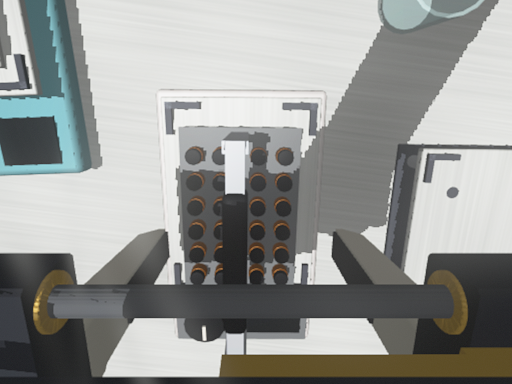

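```bash
python3 -m pendant '[[0,0,0,0,0,0,9.3],[0,0,0,0,0,0,9.3],[0,0,0,0,0,0,9.3]]'; python3 -c "
from h import *
goal(.5635,-.1108,.141,7.0)"
```

```text
t: 3.67
tcp_pos: [0.5642, -0.1059, 0.1433]
tcp_rot: [-55.5, 89.9, 41.9]
force: [-0.2, 0.4, -0.1]
gripper_width: 0.999
opt rot [0.44 0.08 0.11] shift after rot [ 0.23  0.13 -0.48]
opt rot [-1.7956e+02 -1.7000e-01  1.2000e-01] shift after rot [ 0.23 -0.13  0.48]
tcp [ 0.5642 -0.1059  0.1433] q [  6.9  33.2   2.5  99.9  -2.   46.8 107.8] w 9.29 F [-0.2  0.4 -0.1] t 3.67
```

```bash
python3 -c "
from h import *
for i in range(6):
    robot.snapshot('wrist'); s=robot.get_state(); print(s['t'],s['tcp_pos'].round(4),s['q'].round(2))"
```

```text
3.7167 [ 0.5641 -0.106   0.1432] [  6.93  33.22   2.48  99.92  -2.    46.84 107.8 ]
3.7667 [ 0.564  -0.1061  0.1431] [  6.93  33.23   2.48  99.92  -2.    46.84 107.8 ]
3.8167 [ 0.564  -0.1061  0.1429] [  6.94  33.24   2.48  99.93  -2.    46.83 107.8 ]
3.8667 [ 0.5639 -0.1061  0.1428] [  6.94  33.25   2.48  99.94  -2.    46.83 107.8 ]
3.9167 [ 0.5638 -0.1061  0.1426] [  6.94  33.26   2.48  99.95  -2.    46.83 107.8 ]
3.9667 [ 0.5637 -0.1061  0.1425] [  6.94  33.27   2.48  99.95  -2.    46.83 107.8 ]
```

```bash
python3 -m pendant '[[0.1,0,-0.25,0.2,0,0,9.3],[0,0,-0.23,0.2,0,0,9.3],[0,0,0,0,0,0,9.3],[0,0,0,0,0,0,9.3],[0,0,0,0,0,0,9.3],[0,0,0,0,0,0,9.3]]'; python3 -c "
from h import *
goal(.5635,-.1108,.141,7.0)"
```

```text
t: 4.47
tcp_pos: [0.5643, -0.1107, 0.1413]
tcp_rot: [-0.3, 89.9, 96.8]
force: [0.1, 0.2, 0.1]
gripper_width: 1.005
opt rot [0.04 0.11 0.  ] shift after rot [ 0.03  0.08 -0.  ]
opt rot [-1.7996e+02 -0.0000e+00  1.7000e-01] shift after rot [ 0.03 -0.08  0.  ]
tcp [ 0.5643 -0.1107  0.1413] q [  7.3  33.5   2.6  99.8  -2.1  46.8 107.9] w 9.34 F [0.1 0.2 0.1] t 4.47
```

Positioned within about 1 mm. Closing.

```bash
python3 -m pendant '[[0,0,0,0,0,0,1],[0,0,0,0,0,0,1],[0,0,0,0,0,0,1],[0,0,0,0,0,0,1],[0,0,0,0,0,0,1],[0,0,0,0,0,0,1],[0,0,0,0,0,0,1],[0,0,0,0,0,0,1]]'; python3 -m pendant '[[0,0,0,0,0,0,0.8],[0,0,0,0,0,0,0.8],[0,0,0,0,0,0,0.8],[0,0,0,0,0,0,0.8]]';python3 -c "
from h import *
goal(.5635,-.1108,.141,7.0)"
```

```text
t: 5.13
tcp_pos: [0.5643, -0.1108, 0.1414]
tcp_rot: [-1.6, 89.9, 95.4]
force: [0.6, -0.6, 0.1]
gripper_width: 0.473
t: 5.47
tcp_pos: [0.5643, -0.1108, 0.1414]
tcp_rot: [-1.6, 89.9, 95.4]
force: [0.2, 0.6, 0.6]
gripper_width: 0.188
opt rot [0.03 0.1  0.  ] shift after rot [0.04 0.08 0.01]
opt rot [-1.7997e+02 -0.0000e+00  1.5000e-01] shift after rot [ 0.04 -0.08 -0.01]
tcp [ 0.5643 -0.1108  0.1414] q [  7.3  33.5   2.6  99.8  -2.1  46.8 107.9] w 1.75 F [0.2 0.6 0.6] t 5.47
```

```bash
python3 -m pendant '[[0,0,0,0,0,0,0],[0,0,0,0,0,0,0],[0,0,0,0,0,0,0],[0,0,0,0,0,0,0]]'; python3 -m pendant '[[-0.5,0,0,0,0,0,0],[-1,0,0,0,0,0,0],[-1,0,0,0,0,0,0],[-0.5,0,0,0,0,0,0],[0,0,0,0,0,0,0],[0,0,0,0,0,0,0]]';python3 -c "
from h import *
goal(.5728,.1023,.26,6.7);snap('wrist','w3');snap('side','s3')"
```

```text
t: 5.8
tcp_pos: [0.5643, -0.1107, 0.1414]
tcp_rot: [-1.7, 89.9, 95.3]
force: [0.5, -0.3, 0.2]
gripper_width: 0.127
t: 6.3
tcp_pos: [0.5645, -0.1109, 0.172]
tcp_rot: [-39.3, 89.9, 57.7]
force: [-0.1, -0.3, -2.4]
gripper_width: 0.127
opt rot [0.33 0.08 0.06] shift after rot [-8.8  -3.31 21.07]
opt rot [-1.7967e+02 -1.0000e-01  1.2000e-01] shift after rot [ -8.8    3.31 -21.07]
tcp [ 0.5645 -0.1109  0.172 ] q [  7.2  31.3   2.7  97.9  -2.   50.8 107.8] w 1.18 F [-0.1 -0.3 -2.4] t 6.3
```

View pics/w3.png

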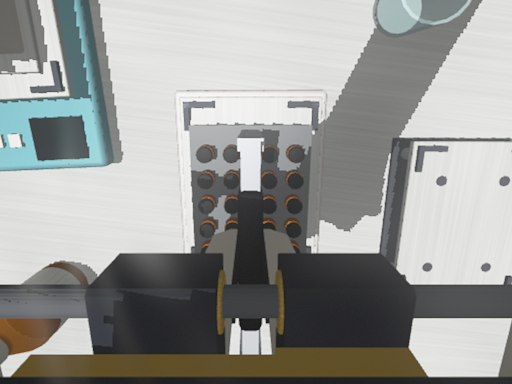

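View pics/s3.png

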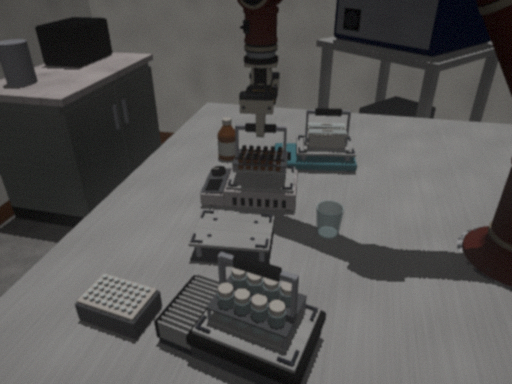

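```bash
python3 -m pendant '[[-0.8,0,0,0.1,0,0,0],[-0.8,0,0.7,0.1,0,0,0],[0,-0.3,1.5,0.1,0,0,0],[0,-0.4,2.4,0,0,0,0],[0,-0.4,2.4,0,0,0,0],[0,-0.4,2.4,0,0,0,0],[0,-0.4,2.4,0,0,0,0],[0,-0.4,2.4,0,0,0,0],[0,-0.4,2.4,0,0,0,0],[0,-0.4,2.2,0,0,0,0]]'; python3 -m pendant '[[0,-0.2,1.5,0,0,0,0],[0,0,0.8,0,0,0,0],[0,0,0,0,0,0,0],[0,0,0,0,0,0,0],[0,0,0,0,0,0,0],[0,0,0,0,0,0,0],[0,0,0,0,0,0,0],[0,0,0,0,0,0,0]]';python3 -c "
from h import *
goal(.5735,.1024,.1274,6.7);snap('wrist','w4');snap('top','t4')"
```

```text
t: 7.23
tcp_pos: [0.5729, 0.0821, 0.1885]
tcp_rot: [-17.6, 89.8, 79.2]
force: [0.1, 0.4, -3.7]
gripper_width: 0.124
t: 7.9
tcp_pos: [0.5724, 0.1015, 0.1878]
tcp_rot: [1.6, 89.9, 98.2]
force: [0.5, 0.6, -3.8]
gripper_width: 0.126
opt rot [-0.07  0.07 -0.  ] shift after rot [ 6.04 -0.12  0.08]
opt rot [ 1.7993e+02 -0.0000e+00 -1.2000e-01] shift after rot [ 6.04  0.12 -0.08]
tcp [0.5724 0.1015 0.1878] q [-13.8  30.8   2.5  95.8  -1.7  53.4  86.1] w 1.17 F [ 0.5  0.6 -3.8] t 7.9
```

View pics/w4.png

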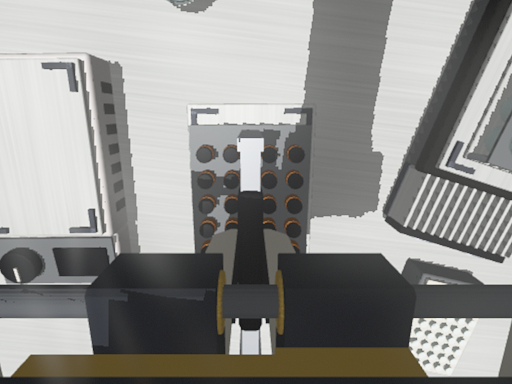

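Carrier centred over the nest (guides at u=191 and 312, carrier edges at about 189 and 312). Lowering.

```bash
python3 -m pendant '[[1,-0.1,0.08,0,0,0,0],[1.5,0,0,0,0,0,0],[1.3,0,0,0,0,0,0],[0.9,0,0,0,0,0,0],[0.5,0,0,0,0,0,0],[0.3,0,0,0,0,0,0],[0,0,0,0,0,0,0],[0,0,0,0,0,0,0],[0,0,0,0,0,0,0],[0,0,0,0,0,0,0]]';python3 -c "
from h import *
goal(.5735,.1024,.1274,6.7)"
```

```text
t: 8.83
tcp_pos: [0.5737, 0.1036, 0.1335]
tcp_rot: [-40.9, 89.9, 55.8]
force: [0.3, -0.1, -2.8]
gripper_width: 0.126
opt rot [0.03 0.11 0.09] shift after rot [ 0.61  0.03 -0.12]
opt rot [-1.7997e+02 -1.4000e-01  1.7000e-01] shift after rot [ 0.61 -0.03  0.12]
tcp [0.5737 0.1036 0.1335] q [-13.8  34.6   2.2  99.   -1.9  46.3  86.1] w 1.18 F [ 0.3 -0.1 -2.8] t 8.83
```

```bash
python3 -m pendant '[[0.15,0,-0.05,0,0,0,0],[0.15,0,-0.05,0,0,0,0],[0.1,0,0,0,0,0,0],[0.1,0,0,0,0,0,0],[0,0,0,0,0,0,0],[0,0,0,0,0,0,0],[0,0,0,0,0,0,0]]';python3 -c "
from h import *
goal(.5735,.1024,.1274,6.7)"
```

```text
t: 9.42
tcp_pos: [0.5733, 0.1026, 0.1277]
tcp_rot: [-0.2, 89.9, 96.6]
force: [0.4, -0.2, -3.4]
gripper_width: 0.129
opt rot [0.03 0.1  0.  ] shift after rot [ 0.03 -0.02 -0.03]
opt rot [-1.7997e+02 -0.0000e+00  1.6000e-01] shift after rot [0.03 0.02 0.03]
tcp [0.5733 0.1026 0.1277] q [-13.6  35.    2.2  99.4  -1.9  45.7  86.2] w 1.2 F [ 0.4 -0.2 -3.4] t 9.42
```

```bash
python3 -m pendant '[[0.06,0,0,0,0,0,0],[0,0,0,0,0,0,0],[0,0,0,0,0,0,0]]';python3 -m pendant '[[0.06,0,0,0,0,0,0],[0,0,0,0,0,0,0],[0,0,0,0,0,0,0]]';python3 -m pendant '[[0.06,0,0,0,0,0,0],[0,0,0,0,0,0,0],[0,0,0,0,0,0,0]]'
```

```text
t: 9.67
tcp_pos: [0.5735, 0.1027, 0.1274]
tcp_rot: [-15.9, 89.9, 80.8]
force: [0.4, 0.4, -2.4]
gripper_width: 0.126
t: 9.92
tcp_pos: [0.5735, 0.1027, 0.1274]
tcp_rot: [-22.3, 89.9, 74.5]
force: [-1.9, 0.2, 5.9]
gripper_width: 0.128
t: 10.17
tcp_pos: [0.5734, 0.1027, 0.1273]
tcp_rot: [-25.0, 89.9, 71.8]
force: [-3.0, -1.2, 8.1]
gripper_width: 0.128
```

Seated (force changed from −3 N to +8 N). Releasing and backing off.

```bash
python3 -m pendant '[[0,0,0,0,0,0,0.8],[0,0,0,0,0,0,2],[0,0,0,0,0,0,4],[0,0,0,0,0,0,7],[0,0,0,0,0,0,9.3],[0,0,0,0,0,0,9.3],[0,0,0,0,0,0,9.3],[0,0,0,0,0,0,9.3],[0,0,0,0,0,0,9.3],[0,0,0,0,0,0,9.3]]';python3 -m pendant '[[-1,0,0,0,0,0,9.3],[-2,0,0,0,0,0,9.3],[-3,0,0,0,0,0,9.3],[-3,0,0,0,0,0,9.3],[-3,0,0,0,0,0,9.3],[-1,0,0,0,0,0,9.3]]';python3 -c "
from h import *
goal(.4248,-.3485,.25,9.4)
s=snap('side','s5');s=snap('wrist','w5');W=world(s);P=W.reshape(-1,3)
m=(P[:,2]>.136)&(P[:,2]<.17)&(abs(P[:,0]-.573)<.09)&(abs(P[:,1]-.102)<.05);print('bar',m.sum(),cv2.minAreaRect((P[m][:,:2]*1000).astype(np.float32)),np.median(P[m,2]))"
```

```text
t: 11.0
tcp_pos: [0.5733, 0.1027, 0.1259]
tcp_rot: [0.2, 89.9, 96.9]
force: [-0.5, -0.5, -0.6]
gripper_width: 0.723
t: 11.5
tcp_pos: [0.5757, 0.1027, 0.2617]
tcp_rot: [-75.4, 89.4, 21.3]
force: [0.5, -0.9, -0.0]
gripper_width: 0.996
opt rot [-2.68  0.13  0.55] shift after rot [  1.17  22.26 -42.05]
opt rot [177.32   0.85  -0.2 ] shift after rot [  1.17 -22.26  42.05]
tcp [0.5757 0.1027 0.2617] q [-14.   26.8   2.8  89.8  -1.5  62.9  85.9] w 9.26 F [ 0.5 -0.9 -0. ] t 11.5
bar 1644 ((572.8743896484375, 102.7785415649414), (121.74826049804688, 11.832439422607422), 6.4990620613098145) 0.1540786058579553
```

View pics/s5.png

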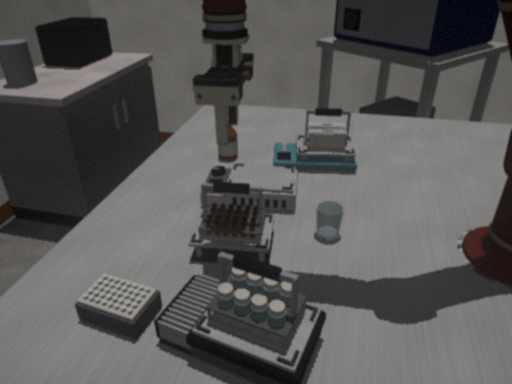

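View pics/w5.png

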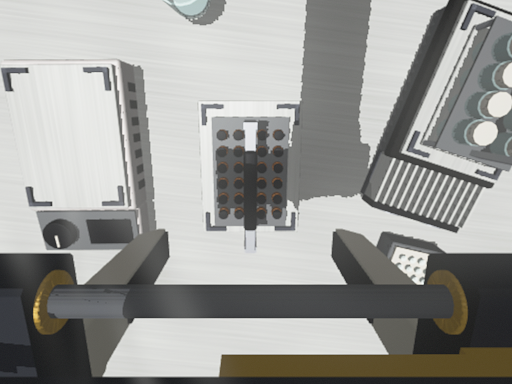

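Small vials stand at (0.573, 0.103), yaw 6.5°, inside the parking guides. On to the troughs.

```bash
python3 -m pendant '[[0,0.5,-1,-1.4,0,0,9.3],[0,1,-2,-1.3,0,0.2,9.3],[0,1.6,-3,0,0,0,9.3],[0,1.6,-3,0,0,0,9.3],[0,1.6,-3,0,0,0,9.3],[0,1.6,-3,0,0,0,9.3],[0,1.6,-3,0,0,0,9.3],[0,1.6,-3,0,0,0,9.3],[0,1.6,-3,0,0,0,9.3],[0,1.6,-3,0,0,0,9.3]]';python3 -m pendant '[[0,1.6,-3,0,0,0,9.3],[0,1.6,-3,0,0,0,9.3],[0,1.6,-3,0,0,0,9.3],[0,1.6,-3,0,0,0,9.3],[0,1,-2,0,0,0,9.3],[0,0.5,-1,0,0,0,9.3],[0,0,0,0,0,0,9.3],[0,0,0,0,0,0,9.3],[0,0,0,0,0,0,9.3],[0,0,0,0,0,0,9.3]]';python3 -c "
from h import *
goal(.4248,-.3485,.25,9.4)
s=snap('wrist','w6');W=world(s);P=W.reshape(-1,3)
m=(P[:,2]>.145)&(P[:,2]<.18)&(abs(P[:,0]-.425)<.09)&(abs(P[:,1]+.349)<.05);print('bar',m.sum(),cv2.minAreaRect((P[m][:,:2]*1000).astype(np.float32)),np.median(P[m,2]))"
```

```text
t: 12.43
tcp_pos: [0.4735, -0.188, 0.254]
tcp_rot: [61.7, 89.6, 161.1]
force: [1.3, 0.9, 0.1]
gripper_width: 0.999
t: 13.27
tcp_pos: [0.4233, -0.3456, 0.2556]
tcp_rot: [41.3, 89.7, 140.9]
force: [0.3, 0.1, -0.5]
gripper_width: 1.001
opt rot [ 0.26  0.19 -0.17] shift after rot [ 0.56 -0.1  -0.31]
opt rot [-179.74    0.27    0.3 ] shift after rot [0.56 0.1  0.31]
tcp [ 0.4233 -0.3456  0.2556] q [ 31.4  24.1   8.1  95.8  -3.8  60.6 140.4] w 9.31 F [ 0.3  0.1 -0.5] t 13.27
bar 1809 ((424.66986083984375, -348.2267761230469), (122.12471008300781, 12.007068634033203), 8.783197402954102) 0.16409760880557442
```

View pics/w6.png

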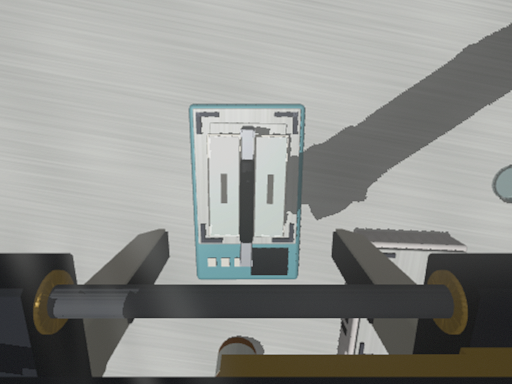

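```bash
python3 -m pendant '[[1,-0.1,-0.3,0,0.1,-0.1,9.3],[2,0,0,0,0,0,9.3],[2,0,0,0,0,0,9.3],[2,0,0,0,0,0,9.3],[1.5,0,0,0,0,0,9.3],[1,0,0,0,0,0,9.3],[0.5,0,0,0,0,0,9.3],[0,0,0,0,0,0,9.3],[0,0,0,0,0,0,9.3],[0,0,0,0,0,0,9.3]]';python3 -c "
from h import *
goal(.4247,-.3482,.1374,9.1)"
```

```text
t: 14.15
tcp_pos: [0.4241, -0.3513, 0.1568]
tcp_rot: [173.2, 89.9, -87.4]
force: [-0.3, 0.6, 0.0]
gripper_width: 0.996
opt rot [ 0.34 -0.09 -0.01] shift after rot [ 1.94 -0.11  0.29]
opt rot [-1.7966e+02  2.0000e-02 -1.4000e-01] shift after rot [ 1.94  0.11 -0.29]
tcp [ 0.4241 -0.3513  0.1568] q [ 32.5  30.6   7.3 102.9  -5.   46.8 141.7] w 9.26 F [-0.3  0.6  0. ] t 14.15
```

```bash
python3 -m pendant '[[0.7,-0.1,0.25,0.3,0,0,9.3],[0.7,0,0,0,0,0,9.3],[0.5,0,0,0,0,0,9.3],[0,0,0,0,0,0,9.3],[0,0,0,0,0,0,9.3],[0,0,0,0,0,0,9.3]]';python3 -c "
from h import *
goal(.4247,-.3482,.1374,9.1)
snap('wrist','w7')"
```

```text
t: 14.65
tcp_pos: [0.424, -0.3483, 0.1368]
tcp_rot: [92.8, 89.9, -168.1]
force: [0.3, -0.5, 0.6]
gripper_width: 0.999
opt rot [ 0.03 -0.   -0.1 ] shift after rot [-0.06 -0.07 -0.  ]
opt rot [-1.7997e+02  1.5000e-01 -1.0000e-02] shift after rot [-0.06  0.07  0.  ]
tcp [ 0.424  -0.3483  0.1368] q [ 32.4  32.    7.2 104.3  -5.3  44.1 141.4] w 9.29 F [ 0.3 -0.5  0.6] t 14.65
```

View pics/w7.png

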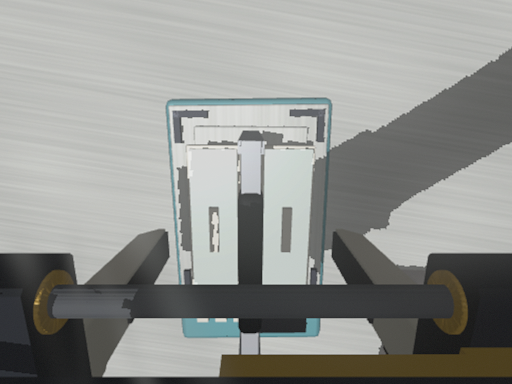

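The bar (u≈250) is centred between the fingers. Closing, then a test lift.

```bash
python3 -m pendant '[[0,0,0,0,0,0,0],[0,0,0,0,0,0,0],[0,0,0,0,0,0,0],[0,0,0,0,0,0,0],[0,0,0,0,0,0,0],[0,0,0,0,0,0,0],[0,0,0,0,0,0,0],[0,0,0,0,0,0,0],[0,0,0,0,0,0,0],[0,0,0,0,0,0,0]]'; python3 -m pendant '[[0,0,0,0,0,0,0],[0,0,0,0,0,0,0],[0,0,0,0,0,0,0],[0,0,0,0,0,0,0],[0,0,0,0,0,0,0]]'; python3 -m pendant '[[-0.5,0,0,0,0,0,0],[-1,0,0,0,0,0,0],[-1.5,0,0,0,0,0,0],[-1.5,0,0,0,0,0,0],[-0.7,0,0,0,0,0,0],[0,0,0,0,0,0,0],[0,0,0,0,0,0,0]]';python3 - <<'E'
from h import *
goal(.560,-.111,.1414,7.0)
# heater guide corners in w5 (unoccluded) and centre
s=load('w5');c=np.array([ray(s,u,v,.064) for u,v in((5,70),(107,68),(131,208),(27,205))]);print(c.round(4),c.mean(0).round(4))
E
```

```text
t: 15.53
tcp_pos: [0.424, -0.3482, 0.1369]
tcp_rot: [90.8, 89.9, -170.1]
force: [-0.2, 0.2, 0.2]
gripper_width: 0.332
t: 15.95
tcp_pos: [0.424, -0.3483, 0.1368]
tcp_rot: [95.8, 89.9, -165.1]
force: [-1.3, 0.1, 0.0]
gripper_width: 0.122
t: 16.53
tcp_pos: [0.4239, -0.348, 0.189]
tcp_rot: [89.2, 89.9, -171.6]
force: [-0.0, -0.3, -5.0]
gripper_width: 0.127
opt rot [ 2.13 -0.   -0.09] shift after rot [  4.76 -16.39  21.86]
opt rot [-1.7787e+02  1.3000e-01 -0.0000e+00] shift after rot [  4.76  16.39 -21.86]
tcp [ 0.4239 -0.348   0.189 ] q [ 31.9  28.2   7.8 101.   -4.6  51.2 140.8] w 1.18 F [-0.  -0.3 -5. ] t 16.53
[[ 0.4922 -0.1719  0.064 ]
 [ 0.4774 -0.0632  0.064 ]
 [ 0.6324 -0.0351  0.064 ]
 [ 0.6432 -0.1594  0.064 ]] [ 0.5613 -0.1074  0.064 ]
```

```bash
python3 -m pendant '[[0,-0.4,0.5,0.7,0,0,0],[0,-0.8,1,0.7,0,0,0],[0,-1.3,1.7,0.7,0,0,0],[0,-1.7,2.3,0,0,0,0],[0,-1.8,2.4,0,0,0,0],[0,-1.8,2.4,0,0,0,0],[0,-1.8,2.4,0,0,0,0],[0,-1.8,2.4,0,0,0,0],[0,-1.8,2.4,0,0,0,0],[0,-1.5,2.1,0,0,0,0]]';python3 -m pendant '[[0,-0.9,1.3,0,0,0,0],[0,-0.5,0.8,0,0,0,0],[0,-0.2,0.3,0,0,0,0],[0,0,0,0,0,0,0],[0,0,0,0,0,0,0],[0,0,0,0,0,0,0],[0,0,0,0,0,0,0],[0,0,0,0,0,0,0],[0,0,0,0,0,0,0]]';python3 -c "
from h import *
goal(.5595,-.110,.1414,7.1)
snap('wrist','w8')"
```

```text
t: 17.37
tcp_pos: [0.5457, -0.1318, 0.1875]
tcp_rot: [57.8, 89.8, 154.9]
force: [0.4, 0.5, -3.4]
gripper_width: 0.127
t: 18.12
tcp_pos: [0.558, -0.1102, 0.1887]
tcp_rot: [100.2, 89.9, -162.9]
force: [0.1, 0.3, -3.4]
gripper_width: 0.126
opt rot [-0.15 -0.02 -0.09] shift after rot [ 4.73 -0.15  0.01]
opt rot [ 1.7985e+02 -1.4000e-01  3.0000e-02] shift after rot [ 4.73  0.15 -0.01]
tcp [ 0.558  -0.1102  0.1887] q [  4.   29.9   7.6  97.8  -4.7  52.7 110.4] w 1.17 F [ 0.1  0.3 -3.4] t 18.12
```

View pics/w8.png

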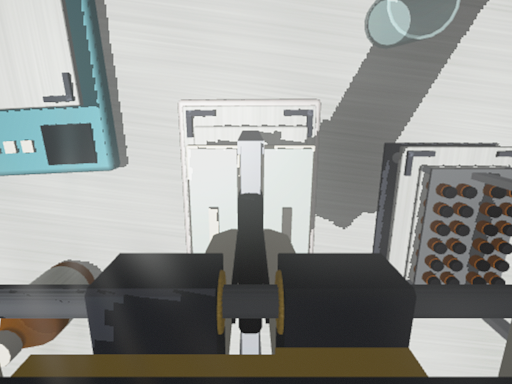

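Guides at u≈188 and 311, carrier edges at about 189 and 313, so it is aligned. Lowering onto the heater.

```bash
python3 -m pendant '[[0.7,-0.15,0,-0.1,0,0,0],[1.2,0,0,0,0,0,0],[1.1,0,0,0,0,0,0],[0.7,0,0,0,0,0,0],[0.4,0,0,0,0,0,0],[0.1,0,0,0,0,0,0],[0,0,0,0,0,0,0],[0,0,0,0,0,0,0],[0,0,0,0,0,0,0],[0,0,0,0,0,0,0]]';python3 -c "
from h import *
goal(.5595,-.110,.1414,7.1)"
```

```text
t: 19.0
tcp_pos: [0.56, -0.1094, 0.1472]
tcp_rot: [135.9, 90.0, -127.0]
force: [0.5, 0.6, -4.1]
gripper_width: 0.127
opt rot [ 0.03 -0.02 -0.02] shift after rot [ 0.58  0.06 -0.06]
opt rot [-1.7997e+02  4.0000e-02 -4.0000e-02] shift after rot [ 0.58 -0.06  0.06]
tcp [ 0.56   -0.1094  0.1472] q [  4.3  32.8   7.1 100.3  -5.2  47.2 110.9] w 1.18 F [ 0.5  0.6 -4.1] t 19.0
```

```bash
python3 -m pendant '[[0.15,0,0,0,0,0,0],[0.15,0,0,0,0,0,0],[0.1,0,0,0,0,0,0],[0.05,0,0,0,0,0,0],[0,0,0,0,0,0,0],[0,0,0,0,0,0,0],[0,0,0,0,0,0,0]]';python3 -m pendant '[[0.06,0,0,0,0,0,0],[0,0,0,0,0,0,0],[0,0,0,0,0,0,0]]';python3 -m pendant '[[0.06,0,0,0,0,0,0],[0,0,0,0,0,0,0],[0,0,0,0,0,0,0]]';python3 -m pendant '[[0.06,0,0,0,0,0,0],[0,0,0,0,0,0,0],[0,0,0,0,0,0,0]]'
```

```text
t: 19.58
tcp_pos: [0.5597, -0.1093, 0.1421]
tcp_rot: [92.6, 89.9, -170.2]
force: [-0.7, -0.7, -4.4]
gripper_width: 0.127
t: 19.83
tcp_pos: [0.5596, -0.1093, 0.1415]
tcp_rot: [91.7, 89.9, -171.2]
force: [-0.1, 0.2, -3.4]
gripper_width: 0.124
t: 20.08
tcp_pos: [0.5596, -0.1093, 0.1409]
tcp_rot: [91.0, 89.9, -171.9]
force: [0.4, -0.2, -3.6]
gripper_width: 0.126
t: 20.33
tcp_pos: [0.5596, -0.1093, 0.1408]
tcp_rot: [92.9, 89.9, -170.0]
force: [-1.4, -0.2, 1.4]
gripper_width: 0.131
```

Contact made (force now +1.4 N). Releasing.

```bash
python3 -m pendant '[[0,0,0,0,0,0,0.8],[0,0,0,0,0,0,2],[0,0,0,0,0,0,4],[0,0,0,0,0,0,7],[0,0,0,0,0,0,9.3],[0,0,0,0,0,0,9.3],[0,0,0,0,0,0,9.3],[0,0,0,0,0,0,9.3],[0,0,0,0,0,0,9.3],[0,0,0,0,0,0,9.3]]';python3 -m pendant '[[-1,0,0,0,0,0,9.3],[-2,0,0,0,0,0,9.3],[-3,0,0,0,0,0,9.3],[-3,0,0,0,0,0,9.3],[-2,0,0,0,0,0,9.3],[-1,0,0,0,0,0,9.3]]';python3 -c "
from h import *
goal(.4612,.3422,.26,-10.3)
s=snap('wrist','w9');W=world(s);P=W.reshape(-1,3)
m=(P[:,2]>.145)&(P[:,2]<.19)&(abs(P[:,0]-.56)<.09)&(abs(P[:,1]+.11)<.05);print('bar',m.sum(),cv2.minAreaRect((P[m][:,:2]*1000).astype(np.float32)),np.median(P[m,2]))"
```

```text
t: 21.17
tcp_pos: [0.5596, -0.1093, 0.1403]
tcp_rot: [93.6, 89.9, -169.3]
force: [-1.4, -0.4, 0.1]
gripper_width: 0.719
t: 21.67
tcp_pos: [0.5613, -0.1097, 0.2644]
tcp_rot: [-112.7, 89.7, -15.6]
force: [0.5, 0.1, 0.3]
gripper_width: 1.0
opt rot [17.42 -0.07  0.29] shift after rot [ 0.44 17.93 42.67]
opt rot [-1.6258e+02 -4.1000e-01 -1.0000e-01] shift after rot [  0.44 -17.93 -42.67]
tcp [ 0.5613 -0.1097  0.2644] q [  3.5  25.8   8.2  91.5  -4.   62.8 109.8] w 9.3 F [0.5 0.1 0.3] t 21.67
bar 1753 ((560.1610107421875, -109.04409790039062), (122.05322265625, 11.857704162597656), 6.849947452545166) 0.16812796028175497
```

View pics/w9.png

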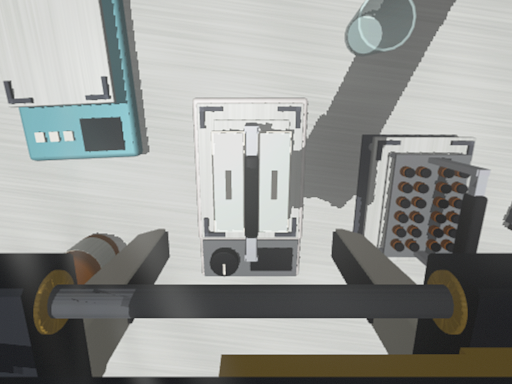

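Troughs sit square on the heater at (0.560, −0.109). Next, the large vials.

```bash
python3 -m pendant '[[0,0,0,5.8,0,0.1,9.3],[0,0,0,5.8,0,0.1,9.3],[0,0,0,5.8,0,0,9.3],[0,0.7,1.5,0,0,0,9.3],[0,1.3,3,0,0,0,9.3],[0,1.4,3.3,0,0,0,9.3],[0,1.4,3.3,0,0,0,9.3],[0,1.4,3.3,0,0,0,9.3],[0,1.4,3.3,0,0,0,9.3],[0,1.4,3.3,0,0,0,9.3]]';python3 -m pendant '[[0,1.4,3.3,0,0,0,9.3],[0,1.4,3.3,0,0,0,9.3],[0,1.4,3.3,0,0,0,9.3],[0,1.4,3.3,0,0,0,9.3],[0,1.4,3.3,0,0,0,9.3],[0,0.9,2,0,0,0,9.3],[0,0.4,1,0,0,0,9.3],[0,0,0,0,0,0,9.3],[0,0,0,0,0,0,9.3],[0,0,0,0,0,0,9.3]]';python3 -c "
from h import *
robot.snapshot('wrist');robot.snapshot('wrist')
s=snap('wrist','w10');W=world(s);P=W.reshape(-1,3)
m=(P[:,2]>.15)&(P[:,2]<.20)&(abs(P[:,0]-.461)<.09)&(abs(P[:,1]-.342)<.05);print('bar',m.sum(),cv2.minAreaRect((P[m][:,:2]*1000).astype(np.float32)),np.median(P[m,2]))
goal(.4612,.3422,.1474,-10.3)
"
```

```text
t: 22.55
tcp_pos: [0.5073, 0.1149, 0.2594]
tcp_rot: [107.5, 89.6, -172.7]
force: [1.3, 0.0, 1.1]
gripper_width: 0.998
t: 23.38
tcp_pos: [0.4628, 0.3172, 0.2603]
tcp_rot: [128.6, 89.7, -151.9]
force: [0.3, -0.9, -0.0]
gripper_width: 0.999
bar 2043 ((461.54022216796875, 343.84552001953125), (12.127067565917969, 121.9858169555664), 79.21163940429688) 0.17383185360045483
opt rot [-0.18 -0.11 -0.25] shift after rot [11.34  0.58  2.36]
opt rot [179.82  -0.4    0.18] shift after rot [11.34 -0.58 -2.36]
tcp [0.4627 0.3179 0.2608] q [-41.5  25.2   7.4  93.   -3.6  62.3  46.4] w 9.3 F [-0.4 -1.4  0. ] t 23.53
```

View pics/w10.png

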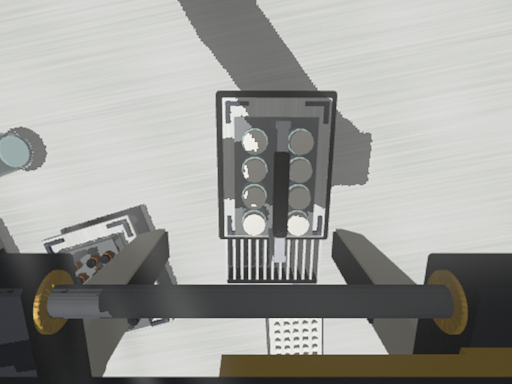

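The bar is at u≈281, still 24 mm off in y (guides at u≈226 and 330). Correcting and descending.

```bash
python3 -m pendant '[[0,0.3,1,-0.1,0,-0.1,9.3],[0,0.3,1.4,-0.1,0,-0.1,9.3],[1,0,0,0,0,0,9.3],[2,0,0,0,0,0,9.3],[2,0,0,0,0,0,9.3],[2,0,0,0,0,0,9.3],[1.5,0,0,0,0,0,9.3],[0.8,0,0,0,0,0,9.3],[0,0,0,0,0,0,9.3],[0,0,0,0,0,0,9.3]]';python3 -m pendant '[[0,0,0,0,0,0,9.3],[0,0,0,0,0,0,9.3],[0,0,0,0,0,0,9.3]]';python3 -c "
from h import *
goal(.4614,.343,.1474,-10.3)
s=snap('wrist','w11');W=world(s);P=W.reshape(-1,3)
m=(P[:,2]>.15)&(P[:,2]<.20)&(abs(P[:,0]-.461)<.09)&(abs(P[:,1]-.342)<.05);print('bar',m.sum(),cv2.minAreaRect((P[m][:,:2]*1000).astype(np.float32)),np.median(P[m,2]))
s=load('w10');c=np.array([ray(s,u,v,.07) for u,v in((226,102),(329,101),(324,236),(229,236))]);print(c.round(4),c.mean(0).round(4))
"
```

```text
t: 24.37
tcp_pos: [0.4599, 0.3451, 0.1674]
tcp_rot: [130.3, 89.9, -149.7]
force: [0.2, -0.0, 0.2]
gripper_width: 1.0
t: 24.62
tcp_pos: [0.4605, 0.3451, 0.1687]
tcp_rot: [9.6, 90.0, 89.5]
force: [0.8, 0.1, -0.0]
gripper_width: 0.998
opt rot [ 0.23  0.02 -0.  ] shift after rot [ 2.13 -0.12 -0.19]
opt rot [-1.7977e+02  1.0000e-02  3.0000e-02] shift after rot [2.13 0.12 0.19]
tcp [0.4605 0.3451 0.1687] q [-43.1  31.7   6.3  98.1  -4.3  50.4  45. ] w 9.28 F [ 0.8  0.1 -0. ] t 24.62
bar 4996 ((461.534423828125, 343.60284423828125), (101.8505630493164, 86.20081329345703), 28.22597885131836) 0.1747524210173308
[[0.3745 0.3065 0.07  ]
 [0.3939 0.4165 0.07  ]
 [0.5483 0.3919 0.07  ]
 [0.5274 0.2787 0.07  ]] [0.461  0.3484 0.07  ]
```

View pics/w11.png

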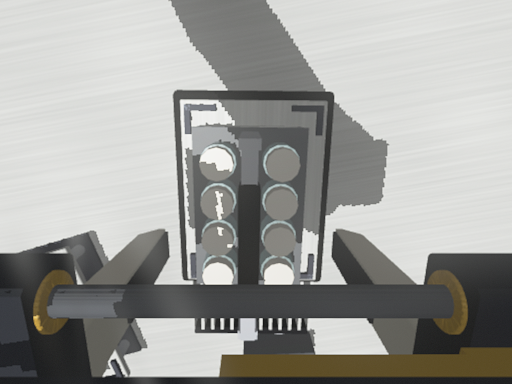

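```bash
python3 -m pendant '[[0.7,-0.1,-0.15,0.2,0,0,9.3],[0.8,0,0,0,0,0,9.3],[0.6,0,0,0,0,0,9.3],[0,0,0,0,0,0,9.3],[0,0,0,0,0,0,9.3],[0,0,0,0,0,0,9.3]]';python3 -c "
from h import *
goal(.4614,.343,.1474,-10.3)"
```

```text
t: 25.17
tcp_pos: [0.4607, 0.3431, 0.1465]
tcp_rot: [130.7, 89.9, -149.5]
force: [-0.0, -0.2, -0.3]
gripper_width: 1.004
opt rot [ 0.03 -0.08 -0.09] shift after rot [-0.09 -0.07  0.  ]
opt rot [-1.7997e+02  1.4000e-01 -1.2000e-01] shift after rot [-0.09  0.07 -0.  ]
tcp [0.4607 0.3431 0.1465] q [-42.8  33.2   6.2  99.6  -4.6  47.6  45.2] w 9.34 F [-0.  -0.2 -0.3] t 25.17
```

```bash
python3 -m pendant '[[0,0,0,0,0,0,0],[0,0,0,0,0,0,0],[0,0,0,0,0,0,0],[0,0,0,0,0,0,0],[0,0,0,0,0,0,0],[0,0,0,0,0,0,0],[0,0,0,0,0,0,0],[0,0,0,0,0,0,0],[0,0,0,0,0,0,0],[0,0,0,0,0,0,0]]'; python3 -m pendant '[[0,0,0,0,0,0,0],[0,0,0,0,0,0,0],[0,0,0,0,0,0,0],[0,0,0,0,0,0,0],[0,0,0,0,0,0,0]]'; python3 -m pendant '[[-0.5,0,0,0,0,0,0],[-1,0,0,0,0,0,0],[-1.5,0,0,0,0,0,0],[-2,0,0,0,0,0,0],[-2,0,0,0,0,0,0],[-2,0,0,0,0,0,0],[-2,0,0,0,0,0,0],[-1.8,0,0,0,0,0,0],[-1,0,0,0,0,0,0],[0,0,0,0,0,0,0]]';python3 - <<'E'
from h import *
goal(.505,0.0,.285,9.2)
s=snap('top','t12')
goal(.505,0.0,.285,9.2)
W=world(s); hsv=cv2.cvtColor(s['image'],cv2.COLOR_BGR2HSV)
E
```

```text
t: 26.0
tcp_pos: [0.4607, 0.343, 0.1466]
tcp_rot: [131.2, 89.9, -149.1]
force: [1.1, -0.2, -0.4]
gripper_width: 0.33
t: 26.42
tcp_pos: [0.4607, 0.3436, 0.1466]
tcp_rot: [102.9, 89.9, -177.3]
force: [-0.2, 1.5, -0.9]
gripper_width: 0.124
t: 27.25
tcp_pos: [0.4618, 0.3434, 0.2872]
tcp_rot: [-42.4, 89.9, 37.3]
force: [0.7, -0.1, -4.8]
gripper_width: 0.126
opt rot [-19.49   0.09   0.12] shift after rot [  0.22   1.23 -34.59]
opt rot [ 1.6051e+02  1.7000e-01 -1.3000e-01] shift after rot [ 0.22 -1.23 34.59]
tcp [0.4618 0.3434 0.2872] q [-43.5  25.1   7.3  88.6  -3.4  66.3  44.1] w 1.17 F [ 0.7 -0.1 -4.8] t 27.25
opt rot [-19.49  -0.02  -0.03] shift after rot [ 3.000e-02  1.150e+00 -3.456e+01]
opt rot [ 1.6051e+02 -4.0000e-02  3.0000e-02] shift after rot [ 3.000e-02 -1.150e+00  3.456e+01]
tcp [0.4611 0.3429 0.2853] q [-43.5  25.2   7.3  88.8  -3.4  66.3  44.1] w 1.17 F [ 0.4  0.4 -5.6] t 27.3
```

View pics/t12.png

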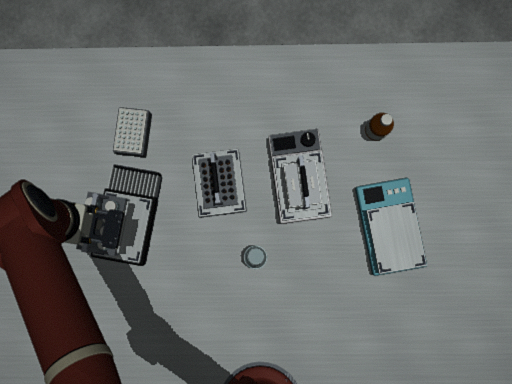

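Large vials are lifted. The shaker is empty, and the small vials (parking) and troughs (heater) sit inside their guides. Turning, then crossing above them.

```bash
python3 -m pendant '[[0,0,0,-2,0,0,0],[0,0,0,-4,0,0,0],[0,0,0,-4,0,0,0],[0,0,0,-4,0,0,0],[0,0,0,-3.5,0,0,0],[0,0,0,-2,0,0,0],[0,0.1,-0.7,0,0,0,0],[0,0.1,-1.5,0,0,0,0],[0,0.1,-2,0,0,0,0],[0,0.1,-2.5,0,0,0,0]]';python3 -m pendant '[[0,0.1,-2.7,0,0,0,0],[0,0.1,-2.7,0,0,0,0],[0,0.1,-2.7,0,0,0,0],[0,0.1,-2.7,0,0,0,0],[0,0.1,-2.7,0,0,0,0],[0,0.1,-2.7,0,0,0,0],[0,0.1,-2.7,0,0,0,0],[0,0.1,-2.7,0,0,0,0],[0,0,-2.7,0,0,0,0],[0,0,-2.7,0,0,0,0]]';python3 -c "
from h import *
goal(.4255,-.3487,.285,9.3)"
```

```text
t: 28.13
tcp_pos: [0.4669, 0.2752, 0.2837]
tcp_rot: [111.4, 89.8, -149.3]
force: [0.8, -0.6, -4.0]
gripper_width: 0.128
t: 28.97
tcp_pos: [0.5017, 0.0054, 0.2845]
tcp_rot: [110.7, 89.8, -150.2]
force: [1.5, -0.1, -4.4]
gripper_width: 0.127
opt rot [-0.23 -0.08 -0.21] shift after rot [ -0.05  13.24 -33.71]
opt rot [ 1.7977e+02 -3.3000e-01  1.2000e-01] shift after rot [ -0.05 -13.24  33.71]
tcp [0.5017 0.0054 0.2845] q [-9.4 18.5  8.5 99.8 -2.9 62.2 99.1] w 1.18 F [ 1.5 -0.1 -4.4] t 28.97
```

```bash
python3 -m pendant '[[0,0.7,-2.6,0,0,0,0],[0,1,-2.6,0,0,0,0],[0,1.1,-2.6,0,0,0,0],[0,1.1,-2.6,0,0,0,0],[0,1.1,-2.6,0,0,0,0],[0,1.1,-2.6,0,0,0,0],[0,1.1,-2.6,0,0,0,0],[0,1.1,-2.6,0,0,0,0],[0,1.1,-2.6,0,0,0,0],[0,1.1,-2.6,0,0,0,0]]';python3 -m pendant '[[0,1.1,-2.4,0,0,0,0],[0,0.8,-1.8,0,0,0,0],[0,0.5,-1.2,0,0,0,0],[0,0.2,-0.6,0,0,0,0],[0,0,0,0,0,0,0],[0,0,0,0,0,0,0],[0,0,0,0,0,0,0],[0,0,0,0,0,0,0],[0,0,0,0,0,0,0],[0,0,0,0,0,0,0]]';python3 -c "
from h import *
goal(.4255,-.3487,.1365,9.3)"
```

```text
t: 29.8
tcp_pos: [0.4385, -0.267, 0.2849]
tcp_rot: [92.1, 89.8, -168.8]
force: [-0.1, -1.2, -4.6]
gripper_width: 0.127
t: 30.63
tcp_pos: [0.4255, -0.3275, 0.2854]
tcp_rot: [104.5, 89.9, -156.2]
force: [-0.1, -0.5, -5.4]
gripper_width: 0.125
opt rot [ 0.01 -0.02 -0.09] shift after rot [14.89  0.34 -2.09]
opt rot [-1.7999e+02  1.5000e-01 -4.0000e-02] shift after rot [14.89 -0.34  2.09]
tcp [ 0.4255 -0.3275  0.2854] q [ 24.7  22.   15.3  94.8  -6.2  64.1 141. ] w 1.16 F [-0.1 -0.5 -5.4] t 30.63
```

```bash
python3 -m pendant '[[0,0.2,-1.1,0,0,0,0],[0,0.2,-1,0,0,0,0],[1,0,0,0,0,0,0],[2,0,0,0,0,0,0],[2,0,0,0,0,0,0],[2,0,0,0,0,0,0],[1.5,0,0,0,0,0,0],[0.8,0,0,0,0,0,0],[0.3,0,0,0,0,0,0],[0,0,0,0,0,0,0]]';python3 -m pendant '[[0,0,0,0,0,0,0],[0,0,0,0,0,0,0],[0,0,0,0,0,0,0],[0,0,0,0,0,0,0]]';python3 -c "
from h import *
goal(.4255,-.3487,.1365,9.3)
snap('wrist','w13')"
```

```text
t: 31.47
tcp_pos: [0.4241, -0.3499, 0.1887]
tcp_rot: [89.7, 89.8, -171.1]
force: [0.0, 0.9, -4.1]
gripper_width: 0.125
t: 31.8
tcp_pos: [0.4248, -0.3501, 0.1902]
tcp_rot: [162.7, 89.9, -98.1]
force: [0.5, -0.6, -5.0]
gripper_width: 0.128
opt rot [-0.07 -0.11 -0.03] shift after rot [ 5.37 -0.09  0.12]
opt rot [ 1.7993e+02 -5.0000e-02  1.7000e-01] shift after rot [ 5.37  0.09 -0.12]
tcp [ 0.4248 -0.3501  0.1902] q [ 27.7  28.6  14.2 100.9  -8.5  51.6 144.9] w 1.19 F [ 0.5 -0.6 -5. ] t 31.8
```

View pics/w13.png

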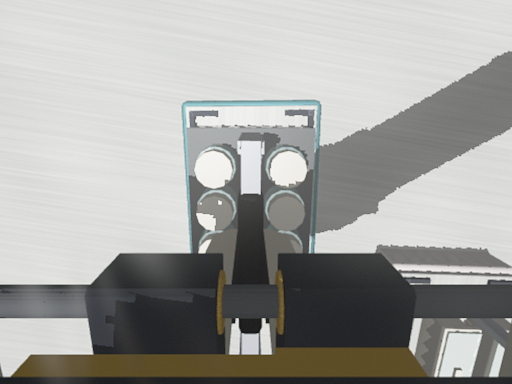

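Carrier edges at u≈188 and 314 against guides at about 190 and 313: centred. Lowering.

```bash
python3 -m pendant '[[0.8,-0.1,0.12,0,0,0,0],[1.3,0,0,0,0,0,0],[1.2,0,0,0,0,0,0],[0.8,0,0,0,0,0,0],[0.5,0,0,0,0,0,0],[0.2,0,0,0,0,0,0],[0,0,0,0,0,0,0],[0,0,0,0,0,0,0],[0,0,0,0,0,0,0],[0,0,0,0,0,0,0]]';python3 -c "
from h import *
goal(.4255,-.3487,.1365,9.3)"
```

```text
t: 32.68
tcp_pos: [0.4254, -0.3488, 0.1419]
tcp_rot: [151.5, 89.9, -109.3]
force: [0.0, 0.3, -4.9]
gripper_width: 0.123
opt rot [-0.07 -0.09 -0.05] shift after rot [ 0.54 -0.01  0.  ]
opt rot [ 1.7993e+02 -8.0000e-02  1.5000e-01] shift after rot [ 0.54  0.01 -0.  ]
tcp [ 0.4254 -0.3488  0.1419] q [ 28.3  32.   13.2 104.   -9.7  45.  145.8] w 1.14 F [ 0.   0.3 -4.9] t 32.68
```

```bash
python3 -m pendant '[[0.15,0,0,0,0,0,0],[0.15,0,0,0,0,0,0],[0.1,0,0,0,0,0,0],[0.06,0,0,0,0,0,0],[0,0,0,0,0,0,0],[0,0,0,0,0,0,0],[0,0,0,0,0,0,0]]';python3 -m pendant '[[0.06,0,0,0,0,0,0],[0,0,0,0,0,0,0],[0,0,0,0,0,0,0]]';python3 -m pendant '[[0.06,0,0,0,0,0,0],[0,0,0,0,0,0,0],[0,0,0,0,0,0,0]]';python3 -m pendant '[[0.05,0,0,0,0,0,0],[0,0,0,0,0,0,0],[0,0,0,0,0,0,0]]'
```

```text
t: 33.27
tcp_pos: [0.4252, -0.3485, 0.1368]
tcp_rot: [114.6, 89.9, -146.2]
force: [0.3, -0.6, -5.8]
gripper_width: 0.125
t: 33.52
tcp_pos: [0.4251, -0.3485, 0.1366]
tcp_rot: [118.3, 89.9, -142.5]
force: [-1.3, 0.1, -0.1]
gripper_width: 0.124
t: 33.77
tcp_pos: [0.4252, -0.3484, 0.1365]
tcp_rot: [123.1, 89.9, -137.6]
force: [-2.7, 2.6, 6.0]
gripper_width: 0.128
t: 34.02
tcp_pos: [0.4252, -0.3484, 0.1365]
tcp_rot: [129.6, 89.9, -131.2]
force: [-3.5, 3.8, 8.2]
gripper_width: 0.128
```

Seated. Releasing.

```bash
python3 -m pendant '[[0,0,0,0,0,0,0.8],[0,0,0,0,0,0,2],[0,0,0,0,0,0,4],[0,0,0,0,0,0,7],[0,0,0,0,0,0,9.3],[0,0,0,0,0,0,9.3],[0,0,0,0,0,0,9.3],[0,0,0,0,0,0,9.3],[0,0,0,0,0,0,9.3],[0,0,0,0,0,0,9.3]]';python3 -m pendant '[[-1,0,0,0,0,0,9.3],[-2,0,0,0,0,0,9.3],[-3,0,0,0,0,0,9.3],[-3,0,0,0,0,0,9.3],[-2,0,0,0,0,0,9.3],[-1.5,0,0,0,0,0,9.3],[0,0,0,0,0,0,9.3]]';python3 - <<'E'
from h import *
goal(.5728,.1027,.25,6.6)
s=snap('wrist','w14');W=world(s);P=W.reshape(-1,3)
m=(P[:,2]>.145)&(P[:,2]<.19)&(abs(P[:,0]-.426)<.09)&(abs(P[:,1]+.349)<.05);print('bar',m.sum(),cv2.minAreaRect((P[m][:,:2]*1000).astype(np.float32)),np.median(P[m,2]))
s=snap('top','t14');W=world(s); hsv=cv2.cvtColor(s['image'],cv2.COLOR_BGR2HSV)
a,b,c,d=85,160,170,270;h=.066;c0=np.array([.461,.343])
P=W[b:d,a:c].reshape(-1,3);V=hsv[b:d,a:c,2].reshape(-1)
y=np.radians(-10.3);ex=np.array([np.cos(y),np.sin(y)]);ey=np.array([-ex[1],ex[0]])
X=(P[:,:2]-c0)@ex;Y=(P[:,:2]-c0)@ey
g=(abs(P[:,2]-h)<.008)&(V<90)&(abs(X)<.085)&(abs(Y)<.062)
f=(abs(P[:,2]-h)<.008)&(V>120)&(abs(X)<.1)&(abs(Y)<.08)
for n,k in(('floor',f),):
    print(n,k.sum(),np.percentile(X[k],[1,99]),np.percentile(Y[k],[1,99]),cv2.minAreaRect((P[k][:,:2]*1000).astype(np.float32)))
E
```

```text
t: 34.85
tcp_pos: [0.4251, -0.3485, 0.135]
tcp_rot: [113.7, 89.9, -147.1]
force: [-0.8, -0.5, 0.8]
gripper_width: 0.726
t: 35.43
tcp_pos: [0.4268, -0.35, 0.2644]
tcp_rot: [-149.9, 89.5, -50.6]
force: [1.0, -0.1, 0.2]
gripper_width: 1.001
opt rot [ 2.62 -0.4   0.24] shift after rot [  1.44 -19.7   43.29]
opt rot [-177.37   -0.38   -0.61] shift after rot [  1.44  19.7  -43.29]
tcp [ 0.4268 -0.35    0.2644] q [ 26.7  24.2  15.4  94.9  -7.   61.4 143.3] w 9.31 F [ 1.  -0.1  0.2] t 35.43
bar 1702 ((425.5090026855469, -348.1696472167969), (121.7991714477539, 11.86487102508545), 9.044086456298828) 0.16412120774559757
floor 2776 [-0.08129445  0.0774783 ] [-0.05660539  0.06104395] ((469.5045471191406, 344.259765625), (122.0015869140625, 182.39279174804688), 79.45365905761719)
```

View pics/w14.png

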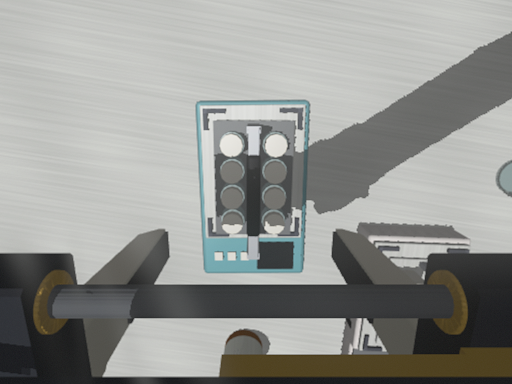

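View pics/t14.png

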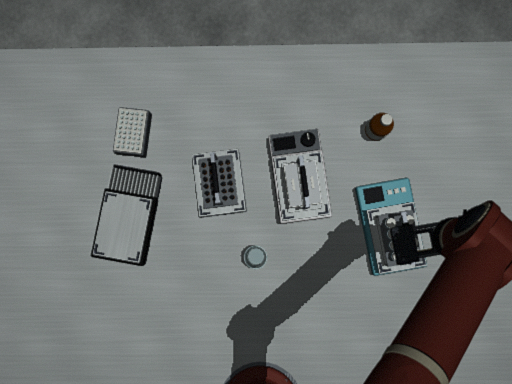

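Large vials sit square on the shaker. The cooler's plate is now fully visible in the top view (corners roughly (104,190), (157,192), (143,263), (92,257)). I'll get its centre from the contour.

Run:
```python
from h import *
s=load('t14');im=s['image'];g=cv2.cvtColor(im,cv2.COLOR_BGR2GRAY)
a,b,c,d=85,160,170,275
m=np.zeros_like(g);m[b:d,a:c]=(g[b:d,a:c]>110)*255
n,l,st,ce=cv2.connectedComponentsWithStats(m)
i=l[228,125];print(st[i],ce[i])
cs,_=cv2.findContours((l==i).astype(np.uint8),cv2.RETR_EXTERNAL,cv2.CHAIN_APPROX_NONE)
P=np.array([ray(s,*p[0],.066)[:2]*1000 for p in cs[0]],np.float32);print('plate',cv2.minAreaRect(P))
big=cv2.resize(im[b:d,a:c],None,fx=5,fy=5,interpolation=cv2.INTER_CUBIC);cv2.imwrite('pics/c14.png',big)
```

```text
[  95  192   57   71 2808] [122.02742165 226.4045584 ]
plate ((459.28985595703125, 346.0409240722656), (120.24483489990234, 162.1167755126953), 79.35157012939453)
```

View pics/c14.png

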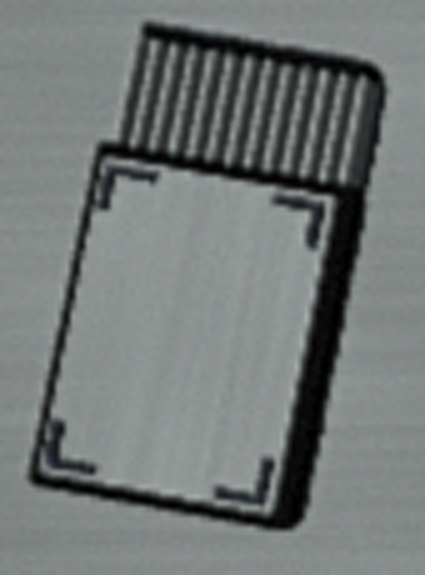

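Run:
```python
from h import *
s=load('t14')
c=np.array([ray(s,85+u/5-.4,160+v/5-.4,.07) for u,v in((104,168),(325,203),(267,504),(50,470))]);print(c.round(4),c.mean(0))
d=c[0]-c[3];e=c[1]-c[2];print(np.degrees(np.arctan2(d[1],d[0])),np.degrees(np.arctan2(e[1],e[0])))
```

```text
[[0.5437 0.3886 0.07  ]
 [0.5248 0.275  0.07  ]
 [0.3731 0.3024 0.07  ]
 [0.3908 0.4128 0.07  ]] [0.45811672 0.3447152  0.07      ]
-8.980442870769217 -10.22735389956079
```

Cooler nest centre ≈ (0.459, 0.345), yaw −10.3°. Now back to the small vials.

```bash
python3 -m pendant '[[0,-0.4,1,1.3,-0.2,0.1,9.3],[0,-0.9,2,1.3,-0.2,0.1,9.3],[0,-1.4,3.1,0,0,0,9.3],[0,-1.4,3.1,0,0,0,9.3],[0,-1.4,3.1,0,0,0,9.3],[0,-1.4,3.1,0,0,0,9.3],[0,-1.4,3.1,0,0,0,9.3],[0,-1.4,3.1,0,0,0,9.3],[0,-1.4,3.1,0,0,0,9.3],[0,-1.4,3.1,0,0,0,9.3]]';python3 -m pendant '[[0,-1.4,3.1,0,0,0,9.3],[0,-1.4,3.1,0,0,0,9.3],[0,-1.4,3.1,0,0,0,9.3],[0,-1.4,3.1,0,0,0,9.3],[0,-1.1,2.2,0,0,0,9.3],[0,-0.6,1,0,0,0,9.3],[0,0,0,0,0,0,9.3],[0,0,0,0,0,0,9.3],[0,0,0,0,0,0,9.3],[0,0,0,0,0,0,9.3]]';python3 -c "
from h import *
goal(.5728,.1027,.1274,6.6)"
```

```text
t: 36.37
tcp_pos: [0.5156, -0.0557, 0.2594]
tcp_rot: [52.4, 89.4, 149.1]
force: [0.2, -0.6, 0.1]
gripper_width: 1.0
t: 37.2
tcp_pos: [0.5706, 0.1029, 0.2615]
tcp_rot: [52.7, 89.6, 149.1]
force: [-0.4, 0.3, 0.0]
gripper_width: 1.003
opt rot [-0.21  0.27 -0.35] shift after rot [13.41 -0.21 -0.05]
opt rot [179.79  -0.55  -0.42] shift after rot [13.41  0.21  0.05]
tcp [0.5706 0.1029 0.2615] q [-18.5  27.    9.9  89.9  -5.3  63.8  89.1] w 9.33 F [-0.4  0.3  0. ] t 37.2
```

```bash
python3 -m pendant '[[1,-0.2,0,-0.1,0.2,-0.3,9.3],[2,0,0,0,0,0,9.3],[2,0,0,0,0,0,9.3],[2,0,0,0,0,0,9.3],[2,0,0,0,0,0,9.3],[1.3,0,0,0,0,0,9.3],[0.8,0,0,0,0,0,9.3],[0,0,0,0,0,0,9.3],[0,0,0,0,0,0,9.3],[0,0,0,0,0,0,9.3]]';python3 -m pendant '[[0,0,0,0,0,0,9.3],[0,0,0,0,0,0,9.3]]';python3 -c "
from h import *
goal(.5728,.1027,.1274,6.6);snap('wrist','w15')"
```

```text
t: 38.03
tcp_pos: [0.5737, 0.106, 0.1517]
tcp_rot: [-39.2, 89.8, 57.5]
force: [-0.2, -0.3, 0.5]
gripper_width: 1.0
t: 38.2
tcp_pos: [0.5734, 0.1065, 0.1515]
tcp_rot: [-32.1, 89.8, 64.6]
force: [0.6, -0.3, -0.2]
gripper_width: 0.997
opt rot [0.12 0.16 0.1 ] shift after rot [ 2.41  0.1  -0.37]
opt rot [-1.7988e+02 -1.6000e-01  2.6000e-01] shift after rot [ 2.41 -0.1   0.37]
tcp [0.5734 0.1065 0.1515] q [-18.1  33.5   8.7  98.1  -6.6  48.8  90.2] w 9.27 F [ 0.6 -0.3 -0.2] t 38.2
```

View pics/w15.png

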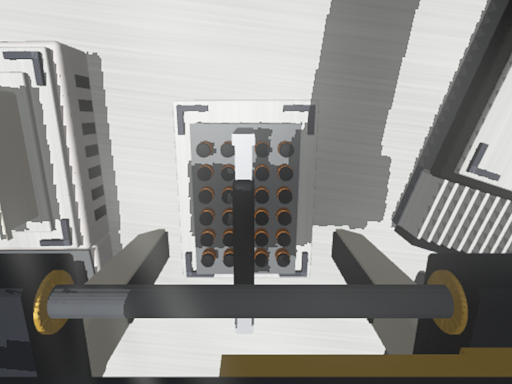

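The bar at u≈243 lies 8 px left of the finger midline, which agrees with the 3.7 mm residual. Correcting.

```bash
python3 -m pendant '[[0.8,0.05,-0.35,0.1,0.1,0.1,9.3],[1,0,0,0,0,0,9.3],[0.6,0,0,0,0,0,9.3],[0,0,0,0,0,0,9.3],[0,0,0,0,0,0,9.3],[0,0,0,0,0,0,9.3],[0,0,0,0,0,0,9.3]]';python3 -c "
from h import *
goal(.5728,.1027,.1274,6.6)"
```

```text
t: 38.83
tcp_pos: [0.573, 0.103, 0.1267]
tcp_rot: [54.8, 89.9, 151.4]
force: [-0.8, 0.4, -0.4]
gripper_width: 0.999
opt rot [ 0.03  0.05 -0.08] shift after rot [-0.07  0.02 -0.03]
opt rot [-1.7997e+02  1.2000e-01  9.0000e-02] shift after rot [-0.07 -0.02  0.03]
tcp [0.573  0.103  0.1267] q [-17.6  35.3   8.4  99.5  -6.9  45.8  90.7] w 9.29 F [-0.8  0.4 -0.4] t 38.83
```

```bash
python3 -m pendant '[[0,0,0,0,0,0,0],[0,0,0,0,0,0,0],[0,0,0,0,0,0,0],[0,0,0,0,0,0,0],[0,0,0,0,0,0,0],[0,0,0,0,0,0,0],[0,0,0,0,0,0,0],[0,0,0,0,0,0,0],[0,0,0,0,0,0,0],[0,0,0,0,0,0,0]]'; python3 -m pendant '[[0,0,0,0,0,0,0],[0,0,0,0,0,0,0],[0,0,0,0,0,0,0],[0,0,0,0,0,0,0],[0,0,0,0,0,0,0]]'; python3 -m pendant '[[-0.5,0,0,0,0,0,0],[-1,0,0,0,0,0,0],[-1.5,0,0,0,0,0,0],[-1.8,0,0,0,0,0,0],[-1.8,0,0,0,0,0,0],[-1,0,0,0,0,0,0],[-0.5,0,0,0,0,0,0],[0,0,0,0,0,0,0],[0,0,0,0,0,0,0]]';python3 - <<'E'
from h import *
goal(.459,.345,.207,-10.3)
E
```

```text
t: 39.67
tcp_pos: [0.5727, 0.1029, 0.1265]
tcp_rot: [64.8, 89.9, 161.4]
force: [-0.2, 0.3, 0.5]
gripper_width: 0.335
t: 40.08
tcp_pos: [0.5727, 0.1028, 0.1264]
tcp_rot: [69.6, 89.9, 166.2]
force: [0.5, -0.2, -1.1]
gripper_width: 0.128
t: 40.83
tcp_pos: [0.5723, 0.1028, 0.207]
tcp_rot: [75.0, 89.8, 171.6]
force: [-0.1, -0.1, -3.2]
gripper_width: 0.125
opt rot [16.93  0.02 -0.19] shift after rot [-0.   15.47 21.8 ]
opt rot [-1.6307e+02  2.8000e-01  3.0000e-02] shift after rot [ -0.   -15.47 -21.8 ]
tcp [0.5723 0.1028 0.207 ] q [-18.3  30.    9.4  94.4  -5.7  56.3  89.7] w 1.16 F [-0.1 -0.1 -3.2] t 40.83
```

```bash
python3 -m pendant '[[0,0,0,2,0,0,0],[0,0,0,4,0,0,0],[0,0,0,4,0,0,0],[0,0,0,4,0,0,0],[0,0,0,2.9,0,0,0],[0,0.4,0.6,0,0,0,0],[0,0.8,1.2,0,0,0,0],[0,1.3,1.8,0,0,0,0],[0,1.5,2.1,0,0,0,0],[0,1.6,2.2,0,0,0,0]]';python3 -m pendant '[[0,1.6,2.2,0,0,0,0],[0,1.6,2.2,0,0,0,0],[0,1.6,2.2,0,0,0,0],[0,1.6,2.2,0,0,0,0],[0,1.5,2.1,0,0,0,0],[0,1,1.5,0,0,0,0],[0,0.4,1,0,0,0,0],[0,0,0,0,0,0,0],[0,0,0,0,0,0,0],[0,0,0,0,0,0,0]]';python3 -m pendant '[[0,0,0,0,0,0,0],[0,0,0,0,0,0,0],[0,0,0,0,0,0,0]]';python3 - <<'E'
from h import *
goal(.459,.345,.1474,-10.3)
E
```

```text
t: 41.67
tcp_pos: [0.5304, 0.1924, 0.2071]
tcp_rot: [84.0, 89.8, 163.8]
force: [0.5, -0.2, -2.8]
gripper_width: 0.131
t: 42.5
tcp_pos: [0.4651, 0.337, 0.2078]
tcp_rot: [139.7, 89.9, -140.7]
force: [-0.5, -0.2, -3.0]
gripper_width: 0.126
t: 42.75
tcp_pos: [0.4648, 0.3379, 0.208]
tcp_rot: [90.3, 89.9, 169.9]
force: [-0.6, 0.2, -4.1]
gripper_width: 0.126
opt rot [-0.08 -0.   -0.1 ] shift after rot [6.06 0.7  0.59]
opt rot [ 1.7992e+02 -1.6000e-01  0.0000e+00] shift after rot [ 6.06 -0.7  -0.59]
tcp [0.4648 0.3379 0.208 ] q [-46.7  29.5  13.3  95.6  -8.   55.9  49.1] w 1.17 F [-0.6  0.2 -4.1] t 42.75
```

```bash
python3 -m pendant '[[0.3,0.35,0.3,0,0,0,0],[0.3,0.35,0.3,0,0,0,0],[0.4,0,0,0,0,0,0],[0,0,0,0,0,0,0],[0,0,0,0,0,0,0],[0,0,0,0,0,0,0],[0,0,0,0,0,0,0]]';python3 - <<'E'
from h import *
goal(.459,.345,.1474,-10.3);s=snap('wrist','w16')
E
```

```text
t: 43.33
tcp_pos: [0.4586, 0.3461, 0.1981]
tcp_rot: [75.1, 89.9, 154.8]
force: [-0.3, -0.6, -4.4]
gripper_width: 0.124
opt rot [ 0.01  0.03 -0.1 ] shift after rot [ 5.07 -0.05 -0.1 ]
opt rot [-1.7999e+02  1.5000e-01  4.0000e-02] shift after rot [5.07 0.05 0.1 ]
tcp [0.4586 0.3461 0.1981] q [-47.6  30.1  13.1  96.3  -8.1  54.6  48.3] w 1.16 F [-0.3 -0.6 -4.4] t 43.33
```

View pics/w16.png

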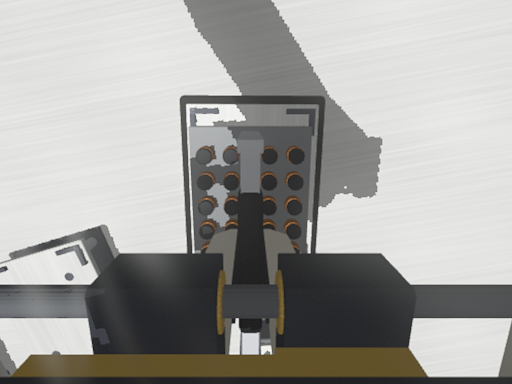

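Guides at u≈190 and 314, carrier edges at about 190 and 311: aligned. Lowering onto the cooler.

```bash
python3 -m pendant '[[0.8,-0.05,0,0,0,0,0],[1.2,0,0,0,0,0,0],[1.2,0,0,0,0,0,0],[0.8,0,0,0,0,0,0],[0.4,0,0,0,0,0,0],[0.1,0,0,0,0,0,0],[0,0,0,0,0,0,0],[0,0,0,0,0,0,0],[0,0,0,0,0,0,0],[0,0,0,0,0,0,0]]';python3 -c "
from h import *
goal(.459,.345,.1474,-10.3)"
```

```text
t: 44.22
tcp_pos: [0.4591, 0.3464, 0.1535]
tcp_rot: [42.2, 89.9, 122.0]
force: [-0.2, 0.9, -3.5]
gripper_width: 0.128
opt rot [ 0.03  0.08 -0.07] shift after rot [ 0.61 -0.01 -0.14]
opt rot [-1.7997e+02  1.1000e-01  1.2000e-01] shift after rot [0.61 0.01 0.14]
tcp [0.4591 0.3464 0.1535] q [-47.   33.   12.4  99.3  -9.1  48.7  49.1] w 1.19 F [-0.2  0.9 -3.5] t 44.22
```

```bash
python3 -m pendant '[[0.15,0,-0.05,0,0,0,0],[0.15,0,0,0,0,0,0],[0.1,0,0,0,0,0,0],[0.1,0,0,0,0,0,0],[0,0,0,0,0,0,0],[0,0,0,0,0,0,0],[0,0,0,0,0,0,0]]';python3 -m pendant '[[0.06,0,0,0,0,0,0],[0,0,0,0,0,0,0],[0,0,0,0,0,0,0]]';python3 -m pendant '[[0.06,0,0,0,0,0,0],[0,0,0,0,0,0,0],[0,0,0,0,0,0,0]]';python3 -m pendant '[[0.05,0,0,0,0,0,0],[0,0,0,0,0,0,0],[0,0,0,0,0,0,0]]'
```

```text
t: 44.8
tcp_pos: [0.4587, 0.3457, 0.1479]
tcp_rot: [82.0, 89.9, 161.8]
force: [0.5, 0.2, -3.3]
gripper_width: 0.122
t: 45.05
tcp_pos: [0.4587, 0.3456, 0.1473]
tcp_rot: [83.8, 89.9, 163.5]
force: [0.2, -0.2, -3.2]
gripper_width: 0.127
t: 45.3
tcp_pos: [0.4586, 0.3456, 0.1467]
tcp_rot: [85.3, 89.9, 165.0]
force: [-0.1, 0.3, -3.2]
gripper_width: 0.126
t: 45.55
tcp_pos: [0.4587, 0.3456, 0.1465]
tcp_rot: [76.6, 89.9, 156.3]
force: [-0.7, -0.7, -0.9]
gripper_width: 0.125
```

Contact beginning; a touch more, then release.

```bash
python3 -m pendant '[[0.03,0,0,0,0,0,0],[0,0,0,0,0,0,0],[0,0,0,0,0,0,0]]';python3 -m pendant '[[0,0,0,0,0,0,0.8],[0,0,0,0,0,0,2],[0,0,0,0,0,0,4],[0,0,0,0,0,0,7],[0,0,0,0,0,0,9.3],[0,0,0,0,0,0,9.3],[0,0,0,0,0,0,9.3],[0,0,0,0,0,0,9.3],[0,0,0,0,0,0,9.3],[0,0,0,0,0,0,9.3]]';python3 -m pendant '[[-1,0,0,0,0,0,9.3],[-2,0,0,0,0,0,9.3],[-3,0,0,0,0,0,9.3],[-3,0,0,0,0,0,9.3],[-2,0,0,0,0,0,9.3],[-1.5,0,0,0,0,0,9.3],[0,0,0,0,0,0,9.3],[0,0,0,0,0,0,9.3]]';python3 - <<'E'
from h import *
s=snap('side','s17');s=snap('wrist','w17');W=world(s);P=W.reshape(-1,3)
m=(P[:,2]>.15)&(P[:,2]<.19)&(abs(P[:,0]-.46)<.09)&(abs(P[:,1]-.345)<.05);print('bar',m.sum(),cv2.minAreaRect((P[m][:,:2]*1000).astype(np.float32)),np.median(P[m,2]))
goal(.459,.345,.26,-10.3)
E
```

```text
t: 45.8
tcp_pos: [0.4587, 0.3456, 0.1464]
tcp_rot: [74.4, 89.9, 154.1]
force: [-1.5, -1.8, 2.1]
gripper_width: 0.126
t: 46.63
tcp_pos: [0.4587, 0.3457, 0.1459]
tcp_rot: [81.2, 89.9, 160.9]
force: [-0.3, 0.7, -1.1]
gripper_width: 0.719
t: 47.3
tcp_pos: [0.4592, 0.3457, 0.2719]
tcp_rot: [21.0, 89.9, 100.7]
force: [0.2, 0.1, -1.8]
gripper_width: 1.0
bar 1750 ((458.924560546875, 345.49652099609375), (12.008000373840332, 122.1031723022461), 79.74236297607422) 0.1741211414912297
opt rot [ 0.03 -0.08 -0.21] shift after rot [ 0.98 -0.08  0.  ]
opt rot [-1.7997e+02  3.3000e-01 -1.3000e-01] shift after rot [ 0.98  0.08 -0.  ]
tcp [0.4582 0.3451 0.2698] q [-48.1  26.2  14.   90.4  -6.9  64.4  47.2] w 9.27 F [-0.3 -0.  -0.2] t 47.4
```

View pics/w17.png

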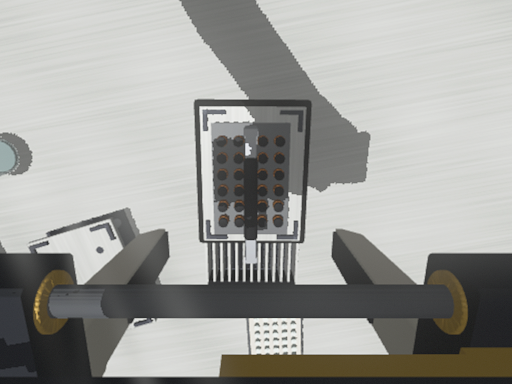

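View pics/s17.png

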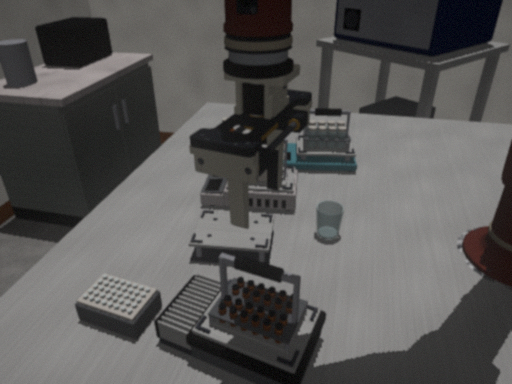

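Small vials are square inside the cooler's guides and the parking nest is empty. Final check of bar positions against the nests from the top camera.

Run:
```python
from h import *
s=snap('top','t18');W=world(s).reshape(-1,3);P0=world(load('top0')).reshape(-1,3)
for n,c,h in(('shaker',(.426,-.3487),.056),('heater',(.56,-.110),.06)):
    P=W;m=(P[:,2]>h+.085)&(P[:,2]<h+.125)&(abs(P[:,0]-c[0])<.09)&(abs(P[:,1]-c[1])<.05);print(n,cv2.minAreaRect((P[m][:,:2]*1000).astype(np.float32)),np.median(P[m,2]))
for n,c,r in(('beaker',(.38,.008),.05),('bottle',(.71,-.315),.06),('tip',(.707,.33),.1)):
    for P in(P0,W):
        m=(P[:,2]>.03)&(P[:,2]<.14)&(np.hypot(P[:,0]-c[0],P[:,1]-c[1])<r);print(n,m.sum(),P[m].mean(0).round(4))
```

```text
shaker ((425.52044677734375, -348.4665222167969), (121.96452331542969, 13.309850692749023), 9.297079086303711) 0.1631967980482169
heater ((560.3072509765625, -109.90254974365234), (122.13752746582031, 12.487347602844238), 7.00834846496582) 0.16740059914419833
beaker 187 [0.3785 0.0094 0.0588]
beaker 187 [0.3784 0.0088 0.0595]
bottle 550 [ 0.7076 -0.3087  0.0874]
bottle 548 [ 0.7076 -0.3089  0.0873]
tip 1505 [0.705  0.3334 0.0466]
tip 1501 [0.7049 0.3334 0.0465]
```

View pics/t18.png

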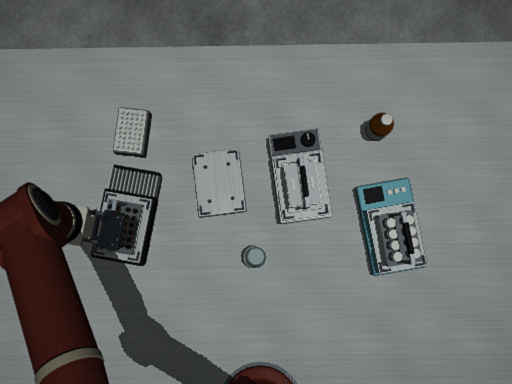

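The top view agrees: parking nest empty (219,183), troughs on the heater, large vials on the shaker, bystanders unmoved. Handing in.

```bash
python3 -c "
from bench import robot
print(robot.job_done())"
```

```text
the job is handed in; nothing more can be done
None
```

All three carriers are on their new stations and the job was handed in at about 47 s; it returns no verdict, so the checks below are my own. I stood the small vials on the parking nest, moved the troughs from shaker to heater, then the large vials from cooler to shaker, and finally the small vials from the parking nest to the cooler.

**Carriers:** in the last images each carrier lies inside its corner guides. Handle centres are within about 1 mm of the estimated nest centres, long sides are parallel within about 0.5°, and handle heights match a flat seat.

**Rest of the deck:** the parking nest is empty, and the bottle, tip box and beaker moved less than 1 mm. The open gripper stands clear above the cooler.

**Disagreements:**
- **Cooler centre:** my estimates differed by up to about 6 mm between views, from y = 0.342 to 0.348. I used about (0.459, 0.345), taken from the top view once the nest was empty.
- **Heater centre:** estimates differed by about 4 mm in y.
- **Arm position:** the arm settled slowly and missed some moves by 3–24 mm. I corrected each miss before gripping or setting down.

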